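# Run a batch of ceramic modules through the test fixture

### The arm

A 6-joint arm with a two-finger parallel gripper is mounted at the origin on the work surface. World frame = base frame: x ahead of the robot, y to its left, z up, the work surface at z = 0. Lengths are in m, angles in rad, forces in N, time in s.
With the tool pointing down it reaches from about 0.3 to 0.875 m from the base axis. Payload 6.4 kg.
Tool frame: the origin (TCP) lies midway between the tips of the shut fingers; the grasp point (between the pads) lies 19 mm behind it; z points along the fingers, y is the line along which they close (so a half turn about z gives the same grasp; the last joint's range is limited). The gripper opens to 85 mm and grips with 20 to 120 N. Pads are 22 mm wide; open, the fingers measure 114 mm over their backs; the gripper's body (76 mm by 85 mm) begins 54 mm behind the grasp point. The pads swing forward as they close: fully open they stand 13 mm farther back than shut.
Start: joints at [1.134, 0.181, 1.607, -0, 1.354, -0.206], TCP at [0.132, 0.56, 0.231] pointing down, gripper open.
Joint ranges: [-2.99, 2.99], [-0.89, 2.07], [0.3, 2.58], [-1.14, 4.28], [0, 2.63], [-3.12, 3.12]. Speed limits (rad/s): [2.57, 2.57, 3.01, 3.14, 3.14, 3.14].

### API

Orientations are given as a unit quaternion [x, y, z, w].
In Python, from cell import env gives the robot as it stands.
- The arm moves only by the tool play_rows, never from a script. Its argument "steps" is a list of rows, each a list of 6 numbers: the shift along the world's x, y, z in cm, then the turn, a rotation vector about the world's x, y, z in rad. A call has 1 to 10 rows; each row is the pose to reach, as a shift and turn from the pose commanded when the call began; what a row does not reach only later rows make up. A row lasts 1/10 s, in which the tool goes at most 50 mm and 8.59 degrees, less where a joint would pass 70% of its speed; a pose out of reach is approached as far as the arm can. A call with a gripper value outside its range is refused whole. "jaw" is the finger opening in cm, from 0 to 8.54, set as the call begins (left out, the last holds). The fingers move at their own pace and stop on an object; the grip force is fixed at half the most. Time passes only in rows, so rows that repeat a pose let the fingers close. It gives the time, the measured TCP pose, the force, the opening and the grip force at its end, in the units of the state.
- env.sense(): the state, without advancing time (a new reading comes with each control period).
- env.snapshot(name): name is "side" or "top"; returns (picture, depth): 420x560x3 uint8, blue, green, red; 420x560 float32, m along the optical axis (not along the pixel's ray), 0 where there is no reading.
- env.camera_params(name): a dict with "fx", "fy", "cx", "cy" (pixels), "pose" (4x4, takes a point from camera to world coordinates). Camera axes: x right, y down, z forward; pixel columns grow to the right and rows downward; lengths in m; the calibration is good to about 2 mm. A picture is of the moment at which its call begins. camera_params takes no time and is no camera call.
- env.hand_in(): hands the job in; it is judged then, once.
The state is a dict: "time": time; "joint_pos": joint angles; "joint_vel": joint speeds; "joint_torque": joint torques, N m; "tool_pos": TCP position; "tcp_rot": TCP orientation; "contact_force": force on the tool from outside, world axes, zero at the start; "ft_torque": the same for the moment, N m; "gripper_width": finger opening in m; "finger_force": force on a finger pad.
Only numpy, scipy, OpenCV 4.12 (cv2) and the standard library are available. Lean on these libraries where they do the work, as an engineer would, in place of code of your own. Each camera call takes 0.05 s, during which the arm holds its last target. There are 200 camera calls.

### The job

Test the batch: lay every ceramic module from the flat mat flat into the nests of the test fixture, press the clamp lever down until its detent holds it and let go, then turn the isolator handle to on and leave the test running for three seconds. After that turn the handle back to off, raise the lever, and lay all the modules flat in the rimmed tray without stacking them. The modules are brittle: grip them gently, with no more than 40 N; never have the handle on while the lever is up, and leave the other things on the bench alone.

Things in the scene. Friction and masses are not known exactly. Their poses are not given: they have to be found in the camera images.
- mod_a: White ceramic module, a brittle block 64 x 40 x 28 mm (x, y, z), 120 g, with a brass contact strip on each short end and a metal plate on top; it works either way round. Origin at the centre of its underside, z up, x along its length. Grip it gently (at most 40 N) across its 40 mm width. Two or three modules are present; an absent one reads None from the start.
- mod_b: White ceramic module, a brittle block 64 x 40 x 28 mm (x, y, z), 120 g, with a brass contact strip on each short end and a metal plate on top; it works either way round. Origin at the centre of its underside, z up, x along its length. Grip it gently (at most 40 N) across its 40 mm width. Two or three modules are present; an absent one reads None from the start.
- mod_c: White ceramic module, a brittle block 64 x 40 x 28 mm (x, y, z), 120 g, with a brass contact strip on each short end and a metal plate on top; it works either way round. Origin at the centre of its underside, z up, x along its length. Grip it gently (at most 40 N) across its 40 mm width. Two or three modules are present; an absent one reads None from the start.
- nest0 (a point): Centre of the floor of one of the fixture's three open nests: a 72 x 48 mm pocket (4 mm clearance all round a module) in a black rim 6 mm high, 4 mm thick; floor 40 mm above the bench, nests 85 mm apart along fixture y. x = its long direction (modules lie along it), z up. A contact rail 22 mm high beyond the +x ends, 25 mm off the rims, slides up to them as the lever goes down.
- nest1 (a point): Centre of the floor of one of the fixture's three open nests: a 72 x 48 mm pocket (4 mm clearance all round a module) in a black rim 6 mm high, 4 mm thick; floor 40 mm above the bench, nests 85 mm apart along fixture y. x = its long direction (modules lie along it), z up. A contact rail 22 mm high beyond the +x ends, 25 mm off the rims, slides up to them as the lever goes down.
- nest2 (a point): Centre of the floor of one of the fixture's three open nests: a 72 x 48 mm pocket (4 mm clearance all round a module) in a black rim 6 mm high, 4 mm thick; floor 40 mm above the bench, nests 85 mm apart along fixture y. x = its long direction (modules lie along it), z up. A contact rail 22 mm high beyond the +x ends, 25 mm off the rims, slides up to them as the lever goes down.
- lever (a joint): Clamp lever angle, rad: 0 = up (35 degrees above level), 0.6 = down, level, held by its detent; in between it springs up, or from about 0.45 on snaps down. About 8 N at the cross bar presses it down and about 7 N lifts it out.
- lever_grip (a point): Centre of the round rubber cross bar of the lever's bail handle: 14 mm thick, 84 mm long along fixture y, held by 8 mm prongs at its two ends, with a free opening 64 mm wide behind it, 41 mm from the bar's middle to the next piece. It can be pressed or pinched from above and moves on a 130 mm radius about the hinge.
- lever_hinge (a point): Hinge axis of the lever (along fixture y), 75 mm above the bench; same axes as the fixture. The lever runs from it towards fixture -x; with the lever down the bar is 130 mm towards -x at the hinge's height.
- handle (a joint): Isolator handle angle, rad: 0 = off detent, 1.05 = on detent, turning clockwise seen from above; it snaps to the nearer one when let go.
- handle_grip (a point): On the vertical axis of the isolator handle, at the height to grip: centre of a black bar grip 56 mm long (along this point's x, turns with the handle), 14 mm wide, its top 10 mm above this point and its underside 16 mm below. It stands on a grey box 85 x 85 x 55 mm.
- mat: Flat black rubber mat 310 x 160 x 3 mm (x, y, z) on which the untested modules lie, fixed. Origin at the centre of its underside.
- tray: Grey tray for tested modules, 330 x 170 mm (x, y), walls 4 mm thick and 15 mm high, floor 4 mm thick, fixed. Origin at the centre of its underside.
- tape: Bystander: roll of clear tape lying flat, 90 mm across, 25 mm high.
- driver: Bystander: screwdriver lying on the bench, 180 mm long.
- solvent: Bystander: white plastic bottle, 60 mm across, 130 mm high.
Mind the look-alikes: they are no part of the job. Of the things that look like the part that bears handle, take the one that is farthest to the robot's left at the start. Leave any orange look-alike of the mod_c alone.

How it is judged:
On the way, in this order (a step that is already met when the one before it is completed fails the run):
1. all modules lie flat in the nests, let go ((horizontal distance between mod_a and nest0 below 0.008 m or horizontal distance between mod_a and nest1 below 0.008 m or horizontal distance between mod_a and nest2 below 0.008 m) and z of each of mod_a, mod_b, mod_c in the frame of nest1 below 0.004 m and angle between each of mod_a, mod_b, mod_c's own z axis and vertical below 0.08 rad and angle between the x axis of each of mod_a, mod_b, mod_c and the x axis of nest1, either way round below 0.25 rad and contact force between the fingers and mod_a below 0.1 N and (horizontal distance between mod_b and nest0 below 0.008 m or horizontal distance between mod_b and nest1 below 0.008 m or horizontal distance between mod_b and nest2 below 0.008 m) and contact force between the fingers and mod_b below 0.1 N and (horizontal distance between mod_c and nest0 below 0.008 m or horizontal distance between mod_c and nest1 below 0.008 m or horizontal distance between mod_c and nest2 below 0.008 m) and contact force between the fingers and mod_c below 0.1 N), for 0.2 s.
2. the lever is down, held by its detent and let go, with all modules in the nests (all of step 1 and value of joint lever above 0.55 rad and contact force between the fingers and lever below 0.1 N), for 0.3 s.
3. the handle is on for 3 s, with the lever down and all modules in the nests (all of step 1 and value of joint lever above 0.55 rad and value of joint handle above 0.93 rad), for 2.5 s.
4. the handle is turned back to off (value of joint handle below 0.12 rad), for 0.2 s.
5. the lever is raised again (value of joint lever below 0.08 rad), for 0.2 s.
At the end, for the whole second after the job is handed in: Every module lies flat (within 0.1 rad) and at rest on the floor of the rimmed tray, the handle is off (under 0.12 rad) and the lever up (under 0.08 rad) (x of mod_a in the frame of tray between -0.14 and 0.14 m and y of mod_a in the frame of tray between -0.07 and 0.07 m and z of each of mod_a, mod_b, mod_c in the frame of tray below 0.01 m and angle between each of mod_a, mod_b, mod_c's own z axis and vertical below 0.1 rad and linear speed of each of mod_a, mod_b, mod_c below 0.02 m/s and x of mod_b in the frame of tray between -0.14 and 0.14 m and y of mod_b in the frame of tray between -0.07 and 0.07 m and x of mod_c in the frame of tray between -0.14 and 0.14 m and y of mod_c in the frame of tray between -0.07 and 0.07 m and value of joint handle below 0.12 rad and value of joint lever below 0.08 rad); the robot touches nothing.
It fails at once if a module is squeezed too hard (over 50 N from each of the two fingers) (contact force between the fingers and mod_a above 100 N or contact force between the fingers and mod_b above 100 N or contact force between the fingers and mod_c above 100 N).
It fails at once if the handle is on while the lever is up (value of joint handle above 0.7 rad and value of joint lever below 0.3 rad).
It fails at once if another thing on the bench is moved more than 3 cm (distance of any of tape, driver, solvent from where it was at the start of the episode above 0.03 m).
Of mod_a, mod_b, mod_c only 2 to 3 are there at a start; the rules pass over those that are not, and their reading is None.
At some moment in a run one of mod_a, mod_b, mod_c may be knocked a few centimetres aside while the robot is not near it.
Once in a run the grip may slacken for a moment while it holds something.
It also fails if it takes over 210 s, if anything falls off the work surface, if the arm or the gripper's body presses on something with over 40 N, if the wrist force passes 120 N, or if a joint passes its speed limit or range.

## Working session

There is one attempt and no reset: what is moved stays moved. The work goes in short steps, Python scripts to look and compute and a tool call to move; the robot and the scene stay as the last step left them, time stands still between calls to the robot, and variables do not carry over. Pictures are saved under pics/ and viewed, at most 14 in all, crops included, and the job is handed in when it is done.

Besides the shell and the picture viewer there is one more tool, called after "Call:" by a JSON object that holds its "fn" and its "kwargs", one argument or row to a line. play_rows: Moves the arm, as the interface text tells. Its arguments: {"type":"object","properties":{"steps":{"type":"array"},"jaw":{"type":"number"}},"required":["steps"]}

```bash
ls; mkdir -p pics; cat > h.py <<'E'
import numpy as np, cv2
from cell import env
def snap(n,f=None):
    im,d=env.snapshot(n)
    if f: cv2.imwrite('pics/'+f,im); np.savez('pics/'+f[:-4]+'.npz',im=im,d=d)
    return im,d
def ray(n,u,v):
    c=env.camera_params(n);P=np.array(c['pose'])
    r=np.array([(u-c['cx'])/c['fx'],(v-c['cy'])/c['fy'],1.])
    return P[:3,3],P[:3,:3]@r
def at_z(n,u,v,z):
    o,r=ray(n,u,v); return o+r*(z-o[2])/r[2]
def pt(n,u,v,d):
    o,r=ray(n,u,v); return o+r*d
def cloud(n,d):
    c=env.camera_params(n);P=np.array(c['pose'])
    v,u=np.mgrid[:d.shape[0],:d.shape[1]]
    p=np.stack([(u-c['cx'])/c['fx']*d,(v-c['cy'])/c['fy']*d,d],-1)
    return p@P[:3,:3].T+P[:3,3]
def tri(a,b):
    o1,r1=ray(*a);o2,r2=ray(*b)
    A=np.stack([r1,-r2],1);s=np.linalg.lstsq(A,o2-o1,rcond=None)[0]
    p,q=o1+r1*s[0],o2+r2*s[1];return (p+q)/2,np.linalg.norm(p-q)
E
python3 - <<'E'
from h import *
for n in('side','top'):
    snap(n,n+'1.png');c=env.camera_params(n);print(n,c['fx'],c['fy'],c['cx'],c['cy']);print(np.round(c['pose'],3))
print(env.sense())
E
```

```text
pics
side 502.17982548232004 502.17982548232004 280.56327503380555 207.44971268993862
[[ 0.831 -0.406  0.38   0.144]
 [-0.555 -0.628  0.545 -0.735]
 [ 0.017 -0.664 -0.747  1.042]
 [ 0.     0.     0.     1.   ]]
top 448.9105330828501 448.9105330828501 274.13404097299167 211.32964318655996
[[ 0.021 -0.991  0.132  0.424]
 [-1.    -0.023 -0.015 -0.067]
 [ 0.018 -0.132 -0.991  1.534]
 [ 0.     0.     0.     1.   ]]
{'time': 0.1, 'joint_pos': array([ 1.13371651e+00,  1.81478584e-01,  1.60792026e+00, -1.31221170e-06,
        1.35378986e+00, -2.06314709e-01]), 'joint_vel': array([ 0.00026929, -0.00059508, -0.00238847,  0.00040394,  0.00116829,
        0.00182965]), 'joint_torque': array([ 4.03763909e-05, -4.45878732e+01, -3.52238953e+01, -3.81915361e-04,
        4.17020812e-03, -2.52473114e-05]), 'tool_pos': array([0.13129063, 0.55929661, 0.23046166]), 'tcp_rot': array([ 1.15126529e-01,  9.93350515e-01, -7.57288343e-04, -2.51709362e-04]), 'contact_force': array([ 0.04040985, -0.04413561,  0.53094451]), 'ft_torque': array([0.00540668, 0.01001842, 0.04465915]), 'finger_force': 0.0, 'gripper_width': 0.08516279594272903}
```

View pics/side1.png

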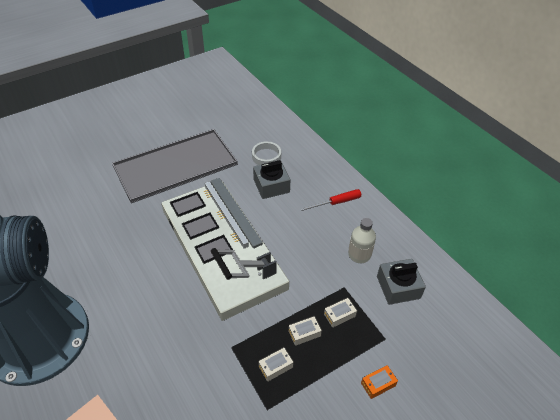

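View pics/top1.png

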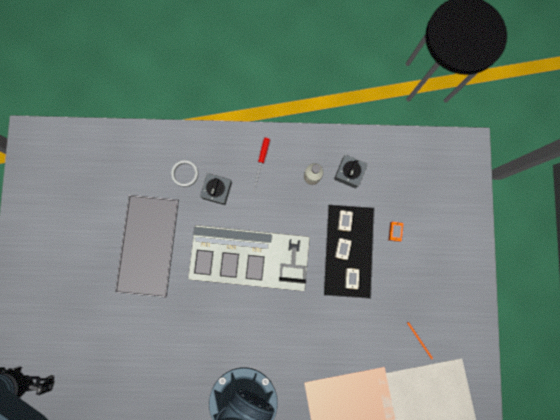

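Side shows three white modules (276,364), (305,330), (341,311) on the mat, an orange look-alike at (380,381), and two isolators: A side (271,178)/top (216,187) and B side (402,278)/top (350,170). The robot's left is image left in the top view (+y), so A should be the one; I'll check its coordinates and enlarged crops.

```bash
python3 - <<'E'
from h import *
t=cv2.imread('pics/top1.png');s=cv2.imread('pics/side1.png')
def crop(im,u,v,w,h,k,f):
    cv2.imwrite('pics/'+f,cv2.resize(im[v:v+h,u:u+w],None,fx=k,fy=k,interpolation=cv2.INTER_CUBIC))
crop(t,180,160,200,145,4,'c_top.png'); crop(s,150,130,150,190,3.1,'c_side.png')
for u,v in((216,187),(350,170)): print('isol',at_z('top',u,v,.08))
d=np.load('pics/top1.npz')['d']; C=cloud('top',d)
for name,u,v in(('modtop',345,220),('modtop',344,249),('modtop',352,279),('mat',350,262),('tray',148,245),('nest',204,262),('nest',230,265),('nest',256,267),('bar',292,281),('A',216,188),('bench',310,320)):
    print(name,np.round(C[v,u],4))
E
```

```text
isol [0.69483627 0.1040717  0.08      ]
isol [ 0.76289746 -0.33741174  0.08      ]
modtop [ 0.6009 -0.3287  0.0344]
modtop [ 0.5031 -0.3251  0.0358]
modtop [ 0.4044 -0.3536  0.0259]
mat [ 0.4612 -0.3513  0.0027]
tray [0.5037 0.3349 0.0053]
nest [0.45   0.1387 0.0404]
nest [0.4419 0.0523 0.0458]
nest [ 0.4372 -0.0332  0.0427]
bar [ 0.3965 -0.1459  0.1602]
A [0.6908 0.1035 0.0838]
bench [ 0.2662 -0.2167  0.0066]
```

View pics/c_top.png

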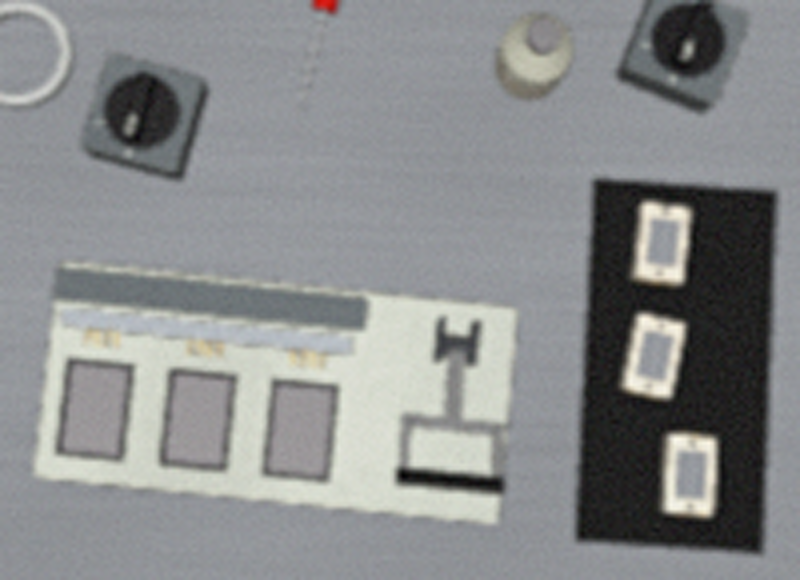

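View pics/c_side.png

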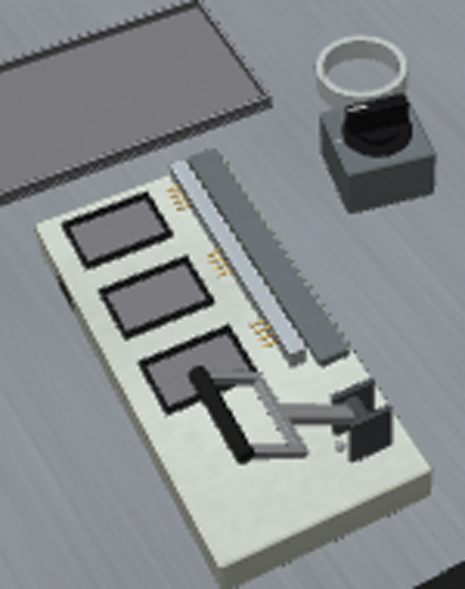

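Isolator A (top 216,187; side 271,178) sits at y≈+0.104 against B's −0.337, so A is the farthest left. The crops show it as a dark box with a black bar grip. Next I average frames and triangulate everything.

```bash
cat >> h.py <<'E'
def avg(n,k=5):
    L=[env.snapshot(n) for _ in range(k)]
    im=np.mean([a for a,_ in L],0).astype(np.uint8)
    D=np.array([b for _,b in L]);D[D==0]=np.nan
    return im,np.nanmean(D,0)
def blobs(n,im,box,amin,fn,k=4):
    """contours of mask fn(hsv) inside box; returns [(u,v,area_px,contour)] in full-res px"""
    u,v,w,h=box
    c=cv2.resize(im[v:v+h,u:u+w],None,fx=k,fy=k,interpolation=cv2.INTER_CUBIC)
    m=fn(c).astype(np.uint8)
    cs,hi=cv2.findContours(m,cv2.RETR_CCOMP,cv2.CHAIN_APPROX_NONE)
    out=[]
    for i,q in enumerate(cs):
        a=cv2.contourArea(q)/k/k
        if a<amin: continue
        M=cv2.moments(q);p=(q[:,0,:]+.5)/k-.5+[u,v]
        out.append(((M['m10']/M['m00']+.5)/k-.5+u,(M['m01']/M['m00']+.5)/k-.5+v,a,hi[0][i][3]>=0,p))
    return out
def modules(im,n,box,z=.031):
    """white outlines & plates"""
    w=lambda c:(c.min(2)>150)
    res=[]
    for u,v,a,hole,p in blobs(n,im,box,8,w):
        W=np.array([at_z(n,x,y,z)[:2] for x,y in p],np.float32)
        (cx,cy),(l1,l2),an=cv2.minAreaRect(W)
        if l1<l2: l1,l2,an=l2,l1,an+90
        an=(an+90)%180-90
        res.append((hole,round(u,2),round(v,2),round(a,1),np.round(at_z(n,u,v,z)[:2],4),np.round([l1*1e3,l2*1e3,np.radians(an)],2)))
    return res
E
python3 - <<'E'
from h import *
it,dt=avg('top');is_,ds=avg('side');np.savez('pics/a.npz',it=it,dt=dt,is_=is_,ds=ds)
for r in modules(it,'top',(325,200,50,100)): print('top',*r)
for r in modules(is_,'side',(230,290,160,110)): print('side',*r)
# nests
for nm,a,b in(('L',(203.8,262.3),(188.2,204.2)),('M',(229.6,264.9),(200.2,225.4)),('R',(255.2,267.5),(214,248.6))):
    p,e=tri(('top',*a),('side',*b));print(nm,np.round(p,4),round(e,4),np.round(at_z('top',*a,.046),4),np.round(at_z('side',*b,.046),4))
C=cloud('top',dt)
for nm,(u,v,w,h) in(('bench',(300,310,10,10)),('n0',(200,256,8,12)),('n1',(226,259,8,12)),('n2',(252,261,8,12)),('tray',(135,220,25,50)),('mod',(344,218,4,4))):
    print(nm,np.round(np.nanmedian(C[v:v+h,u:u+w].reshape(-1,3),0),4))
k=6
cr=lambda im,u,v,w,h,k:cv2.resize(im[v:v+h,u:u+w],None,fx=k,fy=k,interpolation=cv2.INTER_CUBIC)
a=cr(it,180,165,70,50,8);b=cr(is_,235,145,70,60,8);c=cr(is_,195,230,100,60,6)[:, :560];d=cr(it,265,230,60,65,6)[:360]
o=np.zeros((880,1130,3),np.uint8)
o[:400,:560]=a;o[:480,565:1125]=b;o[485:845,565:1125]=c;o[405:765,:360]=d
cv2.imwrite('pics/h1.png',o[:480,:1125][:, :][:, :]) if 0 else None
cv2.imwrite('pics/h1.png',cv2.resize(o,(770,600),interpolation=cv2.INTER_AREA))
E
```

```text
top False 352.09 278.22 222.2 [ 0.4071 -0.353 ] [ 6.433e+01  4.107e+01 -5.000e-02]
top True 352.28 278.21 54.9 [ 0.4071 -0.3536] [33.92 20.12 -0.04]
top False 343.08 248.55 217.8 [ 0.5048 -0.3229] [64.67 40.61 -0.2 ]
top True 343.16 248.28 41.9 [ 0.5057 -0.3232] [33.98 19.7  -0.2 ]
top False 345.15 220.3 209.2 [ 0.6002 -0.3298] [64.57 40.68 -0.11]
top True 345.23 219.98 47.4 [ 0.6013 -0.3301] [32.94 19.46 -0.13]
top False 344.53 202.43 57.3 [ 0.6613 -0.3277] [102.19  11.85  -1.57]Traceback (most recent call last):
  File "<stdin>", line 4, in <module>
  File "h.py", line 47, in modules
    W=np.array([at_z(n,x,y,z)[:2] for x,y in p],np.float32)
                ~~~~^^^^^^^^^
  File "h.py", line 12, in at_z
    o,r=ray(n,u,v); return o+r*(z-o[2])/r[2]
        ~~~^^^^^^^
  File "h.py", line 8, in ray
    c=env.camera_params(n);P=np.array(c['pose'])
ValueError: time passes only in moves, steps and waits
```

```bash
python3 - <<'E'
import re
s=open('h.py').read()
s=s.replace("c=env.camera_params(n);P=np.array(c['pose'])","c=cam(n);P=np.array(c['pose'])")
s=s.replace("def snap","_c={}\ndef cam(n):\n    if n not in _c: _c[n]=env.camera_params(n)\n    return _c[n]\ndef snap",1)
open('h.py','w').write(s)
E
python3 - <<'E'
from h import *
z=np.load('pics/a.npz');it,dt,is_,ds=z['it'],z['dt'],z['is_'],z['ds']
for r in modules(is_,'side',(230,290,160,110)): print('side',*r)
for nm,a,b in(('L',(203.8,262.3),(188.2,204.2)),('M',(229.6,264.9),(200.2,225.4)),('R',(255.2,267.5),(214,248.6))):
    p,e=tri(('top',*a),('side',*b));print(nm,np.round(p,4),round(e,4),np.round(at_z('top',*a,.046),4),np.round(at_z('side',*b,.046),4))
C=cloud('top',dt)
for nm,(u,v,w,h) in(('bench',(300,310,10,10)),('n0',(200,256,8,12)),('n1',(226,259,8,12)),('n2',(252,261,8,12)),('tray',(135,220,25,50)),('mod',(344,218,4,4))):
    print(nm,np.round(np.nanmedian(C[v:v+h,u:u+w].reshape(-1,3),0),4))
cr=lambda im,u,v,w,h,k:cv2.resize(im[v:v+h,u:u+w],None,fx=k,fy=k,interpolation=cv2.INTER_CUBIC)
o=np.zeros((600,800,3),np.uint8)
o[:250,:350]=cr(it,185,165,70,50,5);o[:300,400:750]=cr(is_,235,145,70,60,5)
o[300:600,400:800]=cr(is_,200,235,80,60,5);o[260:585,:300]=cr(it,265,230,60,65,5)
cv2.imwrite('pics/h1.png',o)
E
```

```text
side False 275.31 361.56 493.9 [ 0.4057 -0.3544] [ 6.340e+01  3.891e+01 -6.000e-02]
side True 275.57 361.12 201.4 [ 0.4067 -0.3539] [39.79 27.58 -0.04]
side False 304.51 327.85 424.0 [ 0.5033 -0.3242] [62.83 38.86 -0.21]
side True 304.77 327.42 172.6 [ 0.5044 -0.3237] [41.26 27.48 -0.21]
side False 340.16 309.52 384.5 [ 0.5985 -0.3313] [62.97 38.75 -0.11]
side True 340.69 308.99 157.3 [ 0.6003 -0.3309] [39.99 27.49 -0.09]
side False 243.12 295.9 381.0 [ 0.4314 -0.1792] [93.87 49.96 -0.58]
L [0.4502 0.1386 0.0416] 0.0025 [0.4489 0.1385 0.046 ] [0.45   0.1343 0.046 ]
M [0.4427 0.0536 0.0443] 0.0009 [0.4422 0.0536 0.046 ] [0.4425 0.0521 0.046 ]
R [ 0.4362 -0.0309  0.0444] 0.0015 [ 0.4355 -0.0307  0.046 ] [ 0.4364 -0.0323  0.046 ]
bench [ 0.2833 -0.1988  0.0011]
n0 [0.4516 0.1403 0.0409]
n1 [0.4436 0.0544 0.0412]
n2 [ 0.4389 -0.0315  0.0417]
tray [0.5055 0.3386 0.0043]
mod [ 0.6027 -0.3308  0.0331]
```

View pics/h1.png

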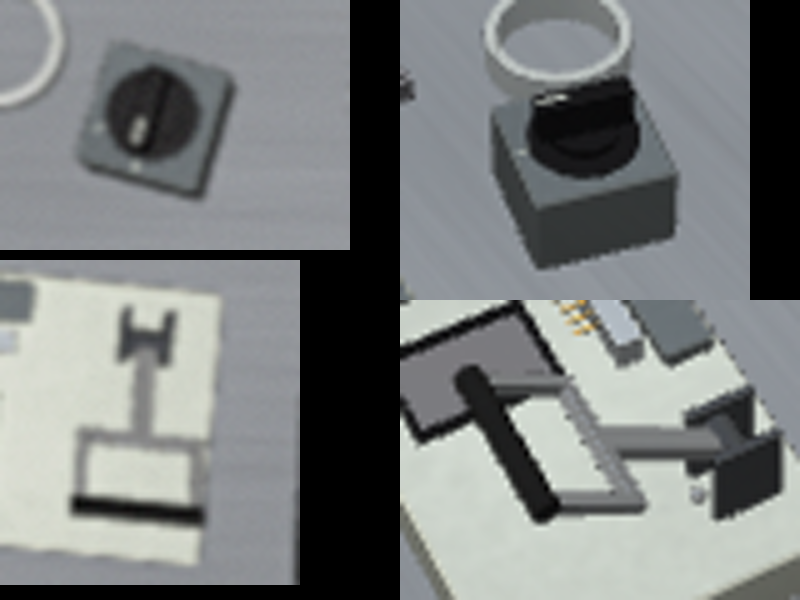

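Modules agree between the views at z=0.031 (within 2 mm) and the nest rims come out at ~0.044 (text 0.046). Enlarged, isolator A is a bar grip with its white mark at the off tick. Now the handle, lever and tray geometry.

```bash
python3 - <<'E'
from h import *
r4=lambda x:np.round(x,4)
z=np.load('pics/a.npz');it,dt,is_,ds=z['it'],z['dt'],z['is_'],z['ds']
for nm,a,b in(('hand far',(217,178.6),(281.4,161)),('hand near',(212.4,194.6),(261.6,164.4)),('bar L',(279.4,279),(213.4,250.6)),('bar R',(305.6,281),(229,277)),('hinge',(294.5,298-60+7),(268.5+76,0)))[:4]:
    p,e=tri(('top',*a),('side',*b));print(nm,r4(p),r4(e))
print('handle top@.09',r4(at_z('top',217,178.6,.09)),r4(at_z('top',212.4,194.6,.09)),'side',r4(at_z('side',281.4,161,.09)),r4(at_z('side',261.6,164.4,.09)))
print('disc ctr@.065 top',r4(at_z('top',215.6,187.4,.065)),'side',r4(at_z('side',(585-400)/5+235,135/5+145,.065)))
C=cloud('top',dt)
P=C[170:205,200:232].reshape(-1,3);m=(P[:,2]>.078);print('cloud bar',m.sum(),r4(np.median(P[m],0)),r4(np.percentile(P[m,2],[10,50,90])))
b=P[(P[:,2]>.045)&(P[:,2]<.065)];print('box top',r4(np.median(b,0)),cv2.minAreaRect(b[:,:2].astype(np.float32)))
Cs=cloud('side',ds);P=Cs[145:190,245:300].reshape(-1,3);m=(P[:,2]>.08);print('side cloud bar',m.sum(),r4(P[m].mean(0)),r4(np.percentile(P[m,2],[10,50,90])),cv2.minAreaRect(P[m][:,:2].astype(np.float32)))
P=Cs[245:285,205:240].reshape(-1,3);m=(P[:,2]>.13)&(is_[245:285,205:240].reshape(-1,3).max(1)<60);print('lever bar side cloud',r4(P[m].mean(0)),m.sum(),cv2.minAreaRect(P[m][:,:2].astype(np.float32)),P[m][:,2].max())
for c in((130,195),(179,200),(167,297),(115,294)): print('tray',r4(at_z('top',*c,.015)))
E
```

```text
hand far [0.722  0.0997 0.0921] 0.0033
hand near [0.6668 0.1124 0.0975] 0.0011
bar L [ 0.4021 -0.1082  0.148 ] 0.0013
bar R [ 0.3969 -0.188   0.1487] 0.0005
handle top@.09 [0.721  0.1007 0.09  ] [0.6676 0.1136 0.09  ] side [0.7248 0.101  0.09  ] [0.6715 0.119  0.09  ]
disc ctr@.065 top [0.6962 0.1071 0.065 ] side [0.6933 0.1    0.065 ]
cloud bar 81 [0.696  0.1086 0.0899] [0.0866 0.0899 0.092 ]
box top [0.6941 0.1026 0.0563] ((0.6968578100204468, 0.10896320641040802), (0.08527430146932602, 0.08533458411693573), 75.30587005615234)
side cloud bar 114 [0.6959 0.1072 0.0869] [0.0818 0.0878 0.0899] ((0.6963278651237488, 0.10951133817434311), (0.015249568037688732, 0.055773165076971054), 76.62622833251953)
lever bar side cloud [ 0.3987 -0.1496  0.1531] 197 ((0.4001704752445221, -0.14740127325057983), (0.08309438079595566, 0.014717092737555504), 85.36431121826172) 0.15641907436839453
tray [0.6721 0.4033 0.015 ]
tray [0.6588 0.236  0.015 ]
tray [0.3326 0.2597 0.015 ]
tray [0.3389 0.4318 0.015 ]
```

Handle centre (0.6955, 0.108), bar yaw −0.235, top z 0.091. Lever bar (0.3995, −0.148, 0.148), tray centre (0.501, 0.333), fixture and tray yaw ≈ −0.078. The grip force is fixed, so I'll first see how hard it squeezes by pinching the handle bar (unturned), not a brittle module.

Call:
{"fn": "play_rows", "kwargs": {
  "steps": [
    [3.8,-3,0,0,0,0],
    [7.6,-6,0,0,0,0],
    [11.4,-9,0,0,0,0],
    [15.2,-12,0,0,0,0],
    [19,-15,0,0,0,0],
    [22.8,-18,0,0,0,0],
    [26.6,-21,0,0,0,0],
    [30.4,-24,0,0,0,0],
    [34.2,-27,0,0,0,0],
    [38,-30,0,0,0,0]
  ],
  "jaw": 4
}}

```text
time: 1.6
tool_pos: [0.513, 0.2583, 0.2315]
tcp_rot: [0.115, 0.993, 0.0, 0.0]
contact_force: [1.5, 1.0, -0.3]
gripper_width: 0.0401
finger_force: 0.0
```

Call:
{"fn": "play_rows", "kwargs": {
  "steps": [
    [3.6,-3,0,0,0,0],
    [7.2,-6,0,0,0,0],
    [10.8,-9,0,0,0,0],
    [14.4,-12,0,0,0,0],
    [18.4,-15.2,-2,0,0,0],
    [18.4,-15.2,-6,0,0,0],
    [18.4,-15.2,-9,0,0,0],
    [18.4,-15.2,-11,0,0,0],
    [18.4,-15.2,-11,0,0,0]
  ]
}}

```text
time: 2.5
tool_pos: [0.6928, 0.1075, 0.1166]
tcp_rot: [0.115, 0.993, -0.0, -0.004]
contact_force: [-0.5, -0.4, -0.1]
gripper_width: 0.0402
finger_force: 0.0
```

Call:
{"fn": "play_rows", "kwargs": {
  "steps": [
    [0,0,-2,0,0,0],
    [0,0,-4,0,0,0],
    [0,0,-4.7,0,0,0],
    [0,0,-4.7,0,0,0]
  ]
}}

```text
time: 2.9
tool_pos: [0.6953, 0.1079, 0.0742]
tcp_rot: [0.115, 0.993, -0.0, -0.0]
contact_force: [-0.2, 0.6, 0.0]
gripper_width: 0.0399
finger_force: 0.0
```

Call:
{"fn": "play_rows", "kwargs": {
  "steps": [
    [0,0,0,0,0,0],
    [0,0,0,0,0,0],
    [0,0,0,0,0,0]
  ],
  "jaw": 1.3
}}

```text
time: 3.2
tool_pos: [0.6974, 0.1112, 0.0766]
tcp_rot: [0.115, 0.993, 0.003, 0.002]
contact_force: [3.2, 10.9, -0.4]
gripper_width: 0.0135
finger_force: 21.1
```

Call:
{"fn": "play_rows", "kwargs": {
  "steps": [
    [0,0,0,0,0,0],
    [0,0,0,0,0,0],
    [0,0,0,0,0,0]
  ],
  "jaw": 0.5
}}

```text
time: 3.5
tool_pos: [0.6974, 0.1112, 0.0767]
tcp_rot: [0.115, 0.993, 0.003, 0.002]
contact_force: [4.0, 11.2, -0.9]
gripper_width: 0.0122
finger_force: 59.0
```

Grip force follows the commanded opening: 1 mm under the width gave ~21 N, and full closing gave 59 N. So modules get a jaw of about 3.85 cm. Release and go to the far module.

Call:
{"fn": "play_rows", "kwargs": {
  "steps": [
    [0,0,0,0,0,0],
    [0,0,2,0,0,0],
    [0,0,6,0,0,0],
    [-0.6,-3,10,0,0,0.02],
    [-1.6,-7.6,11,0,0,0.04],
    [-2.6,-12.3,11,0,0,0.06],
    [-3.7,-17,11,0,0,0.08],
    [-4.7,-21.7,11,0,0,0.1],
    [-5.7,-26.4,11,0,0,0.12],
    [-6.8,-31.1,11,0,0,0.12]
  ],
  "jaw": 6
}}

```text
time: 4.5
tool_pos: [0.6273, -0.2056, 0.1861]
tcp_rot: [0.055, 0.998, -0.001, 0.001]
contact_force: [0.2, -0.2, -0.4]
gripper_width: 0.0601
finger_force: 0.0
```

Call:
{"fn": "play_rows", "kwargs": {
  "steps": [
    [-1,-4.7,0,0,0,0],
    [-2,-9.4,0,0,0,0],
    [-2.7,-12.7,0,0,0,0],
    [-2.7,-12.7,0,0,0,0]
  ]
}}

```text
time: 4.9
tool_pos: [0.5991, -0.336, 0.1857]
tcp_rot: [0.058, 0.998, -0.002, 0.001]
contact_force: [-0.1, 0.3, -0.1]
gripper_width: 0.0599
finger_force: 0.0
```

```bash
python3 - <<'E'
from h import *
it,dt=avg('top',3);is_,ds=avg('side',3)
for r in modules(it,'top',(325,206,50,92)): print('top',*r)
for r in modules(is_,'side',(250,290,130,110)): print('side',*r)
s=env.sense();print(s['tool_pos'],s['joint_pos'])
E
```

```text
top False 354.31 282.88 80.1 [ 0.3919 -0.3603] [44.03 32.85 -0.09]
top False 373.35 280.58 63.7 [ 0.4008 -0.4238] [ 1.2446e+02  8.3000e+00 -1.0000e-02]
top False 345.87 223.78 121.0 [ 0.5885 -0.3323] [47.43 41.47 -0.07]
top False 325.3 214.19 23.5 [ 0.6195 -0.2625] [6.315e+01 5.930e+00 1.000e-02]
side False 252.97 393.48 88.5 [ 0.3305 -0.3863] [37.14 19.09  1.02]
side False 375.64 379.92 94.0 [ 0.5574 -0.5018] [25.43 25.05 -0.13]
side False 275.31 361.62 513.0 [ 0.4056 -0.3545] [ 6.438e+01  3.976e+01 -5.000e-02]
side False 343.81 380.14 2216.3 [ 0.5019 -0.4659] [ 2.3822e+02  9.7250e+01 -5.0000e-02]
side False 304.49 327.9 441.5 [ 0.5032 -0.3243] [64.02 39.94 -0.2 ]
side False 340.29 309.5 406.4 [ 0.5988 -0.3314] [63.93 39.95 -0.11]
side False 368.54 303.11 657.3 [ 0.664 -0.354] [106.78  76.2    0.85]
side False 282.28 307.11 1671.0 [ 0.4911 -0.2537] [ 2.3541e+02  6.2550e+01 -5.0000e-02]
side False 256.72 292.93 105.6 [ 0.4621 -0.1897] [48.74 26.36 -0.58]
[ 0.60111214 -0.32871473  0.18468514] [-6.73288425e-01  4.59239258e-01  1.34586046e+00  1.56377746e-04
  1.33625158e+00 -2.13527255e+00]
```

Modules unmoved; tool over the far one. Descend and grip in small jaw steps.

Call:
{"fn": "play_rows", "kwargs": {
  "steps": [
    [0,0,-4,0,0,0],
    [0,0,-8,0,0,0],
    [0,0,-12,0,0,0],
    [0,0,-15,0,0,0],
    [0,0,-16.5,0,0,0],
    [0,0,-17,0,0,0],
    [0,0,-17,0,0,0],
    [0,0,-17,0,0,0]
  ]
}}

```text
time: 6.0
tool_pos: [0.602, -0.331, 0.0165]
tcp_rot: [0.055, 0.998, -0.001, 0.001]
contact_force: [-0.1, 0.1, 0.3]
gripper_width: 0.06
finger_force: 0.0
```

Call:
{"fn": "play_rows", "kwargs": {
  "steps": [
    [0,0,0,0,0,0],
    [0,0,0,0,0,0],
    [0,0,0,0,0,0]
  ],
  "jaw": 3.93
}}

```text
time: 6.3
tool_pos: [0.6016, -0.3309, 0.0163]
tcp_rot: [0.055, 0.998, -0.001, 0.001]
contact_force: [-1.5, 1.3, 6.8]
gripper_width: 0.0396
finger_force: 15.9
```

Call:
{"fn": "play_rows", "kwargs": {
  "steps": [
    [0,0,0,0,0,0],
    [0,0,0,0,0,0]
  ],
  "jaw": 3.87
}}

```text
time: 6.5
tool_pos: [0.6017, -0.3309, 0.0164]
tcp_rot: [0.055, 0.998, -0.001, 0.001]
contact_force: [-0.5, 1.4, 6.9]
gripper_width: 0.0395
finger_force: 29.0
```

```bash
python3 - <<'E'
from h import *
z=np.load('pics/a.npz')
for n,im,box in(('top',z['it'],(190,243,80,45)),('side',z['is_'],(165,185,80,85))):
    # rim = dark outline; pocket = hole contour inside it
    for u,v,a,hole,p in blobs(n,im,box,40,lambda c:c.max(2)<85,k=6):
        zz=.046
        W=np.array([at_z(n,x,y,zz)[:2] for x,y in p],np.float32);r=cv2.minAreaRect(W)
        print(n,hole,round(u,1),round(v,1),'ctr',np.round(r[0],4),'size',np.round(np.array(r[1])*1e3,1),round(r[2],1))
E
```

```text
side False 215.2 252.8 ctr [ 0.4338 -0.053 ] size [102.9  80.8] 85.1
side False 199.9 225.5 ctr [0.4424 0.0529] size [60.1 80.8] 85.5
side True 199.8 225.4 ctr [0.442  0.0528] size [44.9 71.9] 85.8
side False 187.3 203.9 ctr [0.4491 0.1371] size [60.8 80.9] 85.3
side True 187.2 203.8 ctr [0.4489 0.1373] size [44.5 71.6] 85.4
```

Call:
{"fn": "play_rows", "kwargs": {
  "steps": [
    [0,0,1,0,0,0],
    [0,0,3,0,0,0],
    [0,0,6,0,0,0],
    [0,0,10,0,0,0],
    [0,0,13,0,0,0],
    [0,0,14,0,0,0]
  ]
}}

```text
time: 7.1
tool_pos: [0.6023, -0.3317, 0.1594]
tcp_rot: [0.055, 0.998, -0.002, 0.003]
contact_force: [0.5, 0.4, -1.4]
gripper_width: 0.0394
finger_force: 28.9
```

Side-view rims give M (0.4423, 0.0529) and L (0.449, 0.137), size 81×60, yaw −0.08, consistent with the top view. Carry to the left nest (0.449, 0.138).

Call:
{"fn": "play_rows", "kwargs": {
  "steps": [
    [-1,3,0,0,0,0],
    [-2.5,7.6,0,0,0,0],
    [-4.1,12.5,0,0,0,0.01],
    [-5.7,17.4,0,0,0,0.02],
    [-7.3,22.3,0,0,0,0.03],
    [-8.9,27.2,0,0,0,0.035],
    [-10.5,32.1,0,0,0,0.035],
    [-12.1,37,0,0,0,0.035],
    [-13.7,41.9,0,0,0,0.035],
    [-15.3,46.9,0,0,0,0.035]
  ]
}}

```text
time: 8.1
tool_pos: [0.4498, 0.1277, 0.1535]
tcp_rot: [0.038, 0.999, -0.0, -0.001]
contact_force: [1.6, 1.0, -1.4]
gripper_width: 0.0392
finger_force: 28.9
```

Call:
{"fn": "play_rows", "kwargs": {
  "steps": [
    [0,0,0,0,0,0],
    [0,0,-3,0,0,0],
    [0,0,-6,0,0,0],
    [0,0,-8,0,0,0],
    [0,0,-8,0,0,0],
    [0,0,-8,0,0,0]
  ]
}}

```text
time: 8.7
tool_pos: [0.4513, 0.1256, 0.074]
tcp_rot: [0.038, 0.999, -0.0, -0.001]
contact_force: [-0.2, -0.4, -0.3]
gripper_width: 0.0392
finger_force: 29.0
```

```bash
python3 - <<'E'
from h import *
s=env.sense();print(s['time'],s['tool_pos'],s['tcp_rot'],s['finger_force'],s['gripper_width'])
im,d=snap('side','s2.png');c=im[165:285,140:300];cv2.imwrite('pics/s2c.png',cv2.resize(c,None,fx=4,fy=4,interpolation=cv2.INTER_CUBIC))
E
```

```text
8.7 [0.45126735 0.12564366 0.07401371] [ 3.81139701e-02  9.99273101e-01 -9.68226298e-05 -7.64624083e-04] 28.99254620075226 0.03924970534397266
```

View pics/s2c.png

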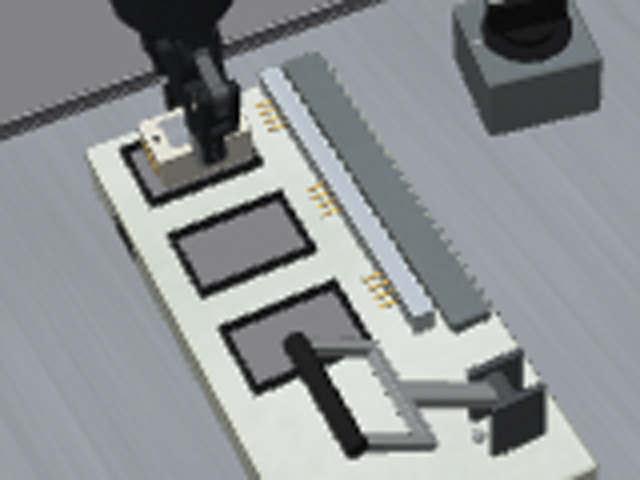

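The picture shows the module hanging over the left nest at crop (190,145). The tool stopped 12 mm short in y (row limit), so I correct that and lower it.

Call:
{"fn": "play_rows", "kwargs": {
  "steps": [
    [-0.2,1.2,0,0,0,0],
    [-0.2,1.2,0,0,0,0],
    [-0.2,1.2,-1,0,0,0],
    [-0.2,1.2,-1.8,0,0,0],
    [-0.2,1.2,-1.9,0,0,0],
    [-0.2,1.2,-1.9,0,0,0]
  ]
}}

```text
time: 9.35
tool_pos: [0.4489, 0.1381, 0.0546]
tcp_rot: [0.038, 0.999, -0.0, -0.001]
contact_force: [0.2, 0.5, -1.4]
gripper_width: 0.0392
finger_force: 29.0
```

Call:
{"fn": "play_rows", "kwargs": {
  "steps": [
    [0,0,0,0,0,0],
    [0,0,0,0,0,0],
    [0,0,0,0,0,0]
  ],
  "jaw": 5.2
}}

```text
time: 9.65
tool_pos: [0.45, 0.138, 0.0556]
tcp_rot: [0.038, 0.999, -0.0, 0.0]
contact_force: [0.3, -0.2, 0.5]
gripper_width: 0.0518
finger_force: 0.0
```

Call:
{"fn": "play_rows", "kwargs": {
  "steps": [
    [0,0,2,0,0,0],
    [0,0,6,0,0,0],
    [0,0,10,0,0,0],
    [1.2,-3.8,12,0,0,0],
    [2.4,-8,12,0,0,-0.02],
    [3.2,-12,12,0,0,-0.04],
    [3.7,-16,12,0,0,-0.06],
    [4,-20,12,0,0,-0.08],
    [4.3,-24,12,0,0,-0.1],
    [4.6,-28,12,0,0,-0.12]
  ],
  "jaw": 6
}}

```text
time: 10.65
tool_pos: [0.4956, -0.1437, 0.1756]
tcp_rot: [0.098, 0.995, -0.0, 0.0]
contact_force: [0.2, 0.3, 0.4]
gripper_width: 0.0599
finger_force: 0.0
```

```bash
cat >> h.py <<'E'
def rect(n,box,z,amin=60,k=3):
    im,d=avg(n,k)
    for r in modules(im,n,box,z):
        if r[3]>amin and 55<r[5][0]<75: print(n,*r)
    return im,d
E
python3 - <<'E'
from h import *
it,_=rect('top',(190,243,80,45),.068);is_,_=rect('side',(165,175,80,95),.068)
rect('top',(327,208,45,88),.031,30);rect('side',(250,290,130,110),.031,100)
s=env.sense();print(s['time'],s['tool_pos'],s['tcp_rot'][:2])
c=is_[165:285,140:300];cv2.imwrite('pics/s3c.png',cv2.resize(c,None,fx=4,fy=4,interpolation=cv2.INTER_CUBIC))
E
```

```text
top False 251.98 263.34 80.2 [ 0.4485 -0.0205] [65.3  25.99 -0.52]
top False 228.94 264.58 230.6 [0.4429 0.054 ] [64.36 40.5  -0.08]
top False 203.13 262.32 256.3 [0.4484 0.1376] [66.76 42.91 -0.08]
side False 231.16 261.84 200.0 [ 0.4451 -0.1042] [59.16 31.7   1.49]
top False 352.1 278.21 228.7 [ 0.4071 -0.353 ] [ 6.490e+01  4.194e+01 -5.000e-02]
top False 343.07 248.56 222.0 [ 0.5048 -0.3229] [64.94 41.32 -0.2 ]
side False 275.31 361.6 507.8 [ 0.4056 -0.3545] [ 6.398e+01  3.944e+01 -6.000e-02]
side False 304.48 327.9 436.7 [ 0.5031 -0.3243] [63.47 39.57 -0.21]
11.25 [ 0.49569466 -0.14113634  0.17539108] [0.09708838 0.99527576]
```

View pics/s3c.png

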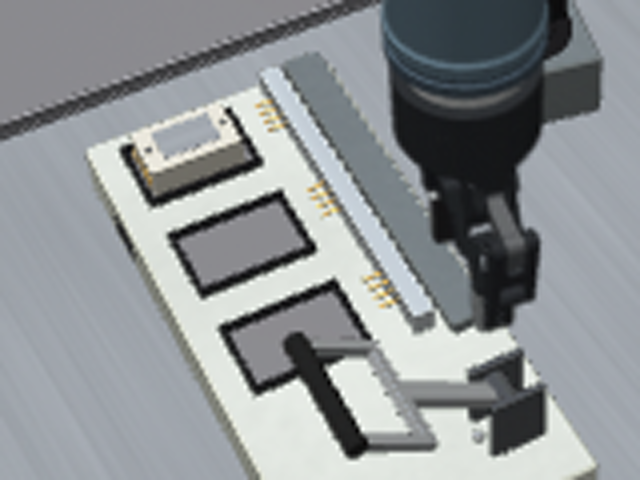

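First module is seated in the left nest (crop (190,145), measured (0.448, 0.138), flat). Next is the middle one at (0.504, −0.3237), yaw −0.205.

Call:
{"fn": "play_rows", "kwargs": {
  "steps": [
    [0.2,-4,0,0,0,0],
    [0.4,-8.5,0,0,0,-0.01],
    [0.6,-13,0,0,0,-0.01],
    [0.8,-17,0,0,0,-0.01],
    [0.8,-18.2,0,0,0,-0.01],
    [0.8,-18.2,-4,0,0,-0.01],
    [0.8,-18.2,-8,0,0,-0.01],
    [0.8,-18.2,-11,0,0,-0.01],
    [0.8,-18.2,-11,0,0,-0.01],
    [0.8,-18.2,-11,0,0,-0.01]
  ]
}}

```text
time: 12.25
tool_pos: [0.5037, -0.3232, 0.0655]
tcp_rot: [0.102, 0.995, 0.0, -0.0]
contact_force: [-0.1, -0.5, 1.2]
gripper_width: 0.0601
finger_force: 0.0
```

Call:
{"fn": "play_rows", "kwargs": {
  "steps": [
    [0,0,-3,0,0,0],
    [0,0,-4.6,0,0,0],
    [0,0,-4.9,0,0,0],
    [0,0,-4.9,0,0,0]
  ]
}}

```text
time: 12.65
tool_pos: [0.5038, -0.3239, 0.0168]
tcp_rot: [0.103, 0.995, -0.0, 0.0]
contact_force: [-0.5, 0.7, -0.2]
gripper_width: 0.0602
finger_force: 0.0
```

Call:
{"fn": "play_rows", "kwargs": {
  "steps": [
    [0,0,0,0,0,0],
    [0,0,0,0,0,0],
    [0,0,0,0,0,0]
  ],
  "jaw": 3.87
}}

```text
time: 12.95
tool_pos: [0.5045, -0.3246, 0.0179]
tcp_rot: [0.103, 0.995, -0.001, 0.001]
contact_force: [-0.2, 1.8, 5.6]
gripper_width: 0.0393
finger_force: 28.2
```

Call:
{"fn": "play_rows", "kwargs": {
  "steps": [
    [0,0,1,0,0,0],
    [0,0,3,0,0,0],
    [0,0,6,0,0,0],
    [0,0,10,0,0,0],
    [0,0,13,0,0,0],
    [0,0,14,0,0,0],
    [0,0,14,0,0,0]
  ]
}}

```text
time: 13.65
tool_pos: [0.5043, -0.3247, 0.1582]
tcp_rot: [0.103, 0.995, -0.001, 0.001]
contact_force: [-0.3, -0.1, -2.3]
gripper_width: 0.0389
finger_force: 27.9
```

Call:
{"fn": "play_rows", "kwargs": {
  "steps": [
    [0,3,2,0,0,0.02],
    [0,7,3,0,0,0.04],
    [0,11,3,0,0,0.06],
    [0,15,3,0,0,0.08],
    [-0.5,19,3,0,0,0.1],
    [-1.6,23,3,0,0,0.126],
    [-2.8,27,3,0,0,0.126],
    [-4,31,3,0,0,0.126],
    [-5.2,35,3,0,0,0.126],
    [-6.2,37.8,3,0,0,0.126]
  ]
}}

```text
time: 14.65
tool_pos: [0.439, 0.0564, 0.1839]
tcp_rot: [0.039, 0.999, 0.0, -0.002]
contact_force: [0.3, 1.4, -1.0]
gripper_width: 0.0394
finger_force: 28.0
```

Call:
{"fn": "play_rows", "kwargs": {
  "steps": [
    [0,0,-3,0,0,0],
    [0,0,-7,0,0,0],
    [0,0,-10,0,0,0],
    [0,0,-11,0,0,0],
    [0,0,-11,0,0,0],
    [0,0,-11,0,0,0]
  ]
}}

```text
time: 15.25
tool_pos: [0.442, 0.0539, 0.0767]
tcp_rot: [0.04, 0.999, -0.0, 0.0]
contact_force: [-0.7, -0.2, -1.1]
gripper_width: 0.0389
finger_force: 28.0
```

Call:
{"fn": "play_rows", "kwargs": {
  "steps": [
    [0,0,-1,0,0,0],
    [0,0,-1.8,0,0,0],
    [0,0,-2.1,0,0,0],
    [0,0,-2.1,0,0,0]
  ]
}}

```text
time: 15.65
tool_pos: [0.4415, 0.0541, 0.0552]
tcp_rot: [0.04, 0.999, -0.0, -0.0]
contact_force: [-0.2, 0.0, -1.7]
gripper_width: 0.0393
finger_force: 28.1
```

Call:
{"fn": "play_rows", "kwargs": {
  "steps": [
    [0,0,0,0,0,0],
    [0,0,0,0,0,0],
    [0,0,0,0,0,0]
  ],
  "jaw": 5.2
}}

```text
time: 15.95
tool_pos: [0.4418, 0.0541, 0.0555]
tcp_rot: [0.04, 0.999, -0.0, 0.0]
contact_force: [-0.4, -0.6, -0.7]
gripper_width: 0.0516
finger_force: 0.0
```

Call:
{"fn": "play_rows", "kwargs": {
  "steps": [
    [0,0,2,0,0,0],
    [0,0,6,0,0,0],
    [0,0,10,0,0,0],
    [2,-3.8,12,0,0,0],
    [4,-8,12,0,0,0],
    [4,-12,12,0,0,0],
    [4,-16,12,0,0,0],
    [4,-20,12,0,0,0.01],
    [4,-24,12,0,0,0.02],
    [3,-28,12,0,0,0.03]
  ],
  "jaw": 6
}}

```text
time: 16.95
tool_pos: [0.4719, -0.2278, 0.1755]
tcp_rot: [0.025, 1.0, -0.0, 0.001]
contact_force: [0.2, 0.2, -0.0]
gripper_width: 0.0605
finger_force: 0.0
```

Call:
{"fn": "play_rows", "kwargs": {
  "steps": [
    [-1,-4,0,0,0,0],
    [-3,-8,0,0,0,0],
    [-5,-11,0,0,0,0],
    [-6.4,-12.6,0,0,0,0],
    [-6.4,-12.6,0,0,0,0],
    [-6.4,-12.6,0,0,0,0]
  ]
}}

```text
time: 17.55
tool_pos: [0.4075, -0.3519, 0.1752]
tcp_rot: [0.026, 1.0, 0.0, 0.0]
contact_force: [-0.0, 0.5, -0.3]
gripper_width: 0.06
finger_force: 0.0
```

```bash
python3 - <<'E'
from h import *
rect('top',(190,243,80,45),.068);rect('side',(165,175,80,95),.068)
rect('top',(327,208,45,88),.031,30);rect('side',(250,290,130,110),.031,100)
s=env.sense();print(s['time'],s['tool_pos'],s['tcp_rot'][:2])
E
```

```text
top False 254.62 267.22 233.3 [ 0.4362 -0.0294] [ 6.470e+01  4.058e+01 -6.000e-02]
top False 229.04 264.85 260.8 [0.4421 0.0536] [67.29 43.5  -0.09]
top False 203.13 262.31 257.4 [0.4485 0.1376] [67.25 42.84 -0.08]
side False 231.69 262.0 218.1 [ 0.4459 -0.1053] [59.86 32.11  1.5 ]
side False 206.21 182.3 123.3 [0.5201 0.1604] [73.9  35.16 -1.22]
side False 275.31 361.62 511.6 [ 0.4056 -0.3545] [ 6.415e+01  3.965e+01 -6.000e-02]
side False 258.91 319.73 462.2 [ 0.4292 -0.2517] [ 6.980e+01  6.254e+01 -5.000e-02]
18.15 [ 0.40771392 -0.35178251  0.17530037] [0.02474329 0.99969384]
```

Call:
{"fn": "play_rows", "kwargs": {
  "steps": [
    [-0.1,-0.2,-4,0,0,0],
    [-0.1,-0.2,-8,0,0,0],
    [-0.1,-0.2,-12,0,0,0],
    [-0.1,-0.2,-14.5,0,0,0],
    [-0.1,-0.2,-15.7,0,0,0],
    [-0.1,-0.2,-15.8,0,0,0],
    [-0.1,-0.2,-15.8,0,0,0]
  ]
}}

```text
time: 18.85
tool_pos: [0.4072, -0.3546, 0.0182]
tcp_rot: [0.025, 1.0, -0.001, 0.0]
contact_force: [0.7, 0.9, 0.6]
gripper_width: 0.0603
finger_force: 0.0
```

Call:
{"fn": "play_rows", "kwargs": {
  "steps": [
    [0,0,0,0,0,0],
    [0,0,0,0,0,0],
    [0,0,0,0,0,0]
  ],
  "jaw": 3.87
}}

```text
time: 19.15
tool_pos: [0.4075, -0.355, 0.0191]
tcp_rot: [0.025, 1.0, -0.001, 0.001]
contact_force: [0.0, 1.4, 7.0]
gripper_width: 0.0391
finger_force: 27.3
```

Call:
{"fn": "play_rows", "kwargs": {
  "steps": [
    [0,0,1,0,0,0],
    [0,0,3,0,0,0],
    [0,0,6,0,0,0],
    [0.5,0,10,0,0,0],
    [3,0,14,0,0,0],
    [6.5,0.5,18,0,0,0],
    [9.5,3,18,0,0,0],
    [9.5,7,18,0,0,0],
    [9.5,10,18,0,0,0],
    [9.5,10,18,0,0,0]
  ]
}}

```text
time: 20.15
tool_pos: [0.5015, -0.25, 0.1977]
tcp_rot: [0.023, 1.0, 0.001, -0.0]
contact_force: [-0.2, 0.1, -1.9]
gripper_width: 0.0396
finger_force: 27.1
```

Call:
{"fn": "play_rows", "kwargs": {
  "steps": [
    [0,3,0,0,0,0],
    [0,7,0,0,0,0],
    [0,11,0,0,0,-0.01],
    [-1,15,0,0,0,-0.02],
    [-4,18.5,0,0,0,-0.03],
    [-6.6,22,0,0,0,-0.03],
    [-6.6,22,-3,0,0,-0.03],
    [-6.6,22,-7,0,0,-0.03],
    [-6.6,22,-11,0,0,-0.03],
    [-6.6,22,-11,0,0,-0.03]
  ]
}}

```text
time: 21.15
tool_pos: [0.4316, -0.0329, 0.0834]
tcp_rot: [0.04, 0.999, 0.001, -0.005]
contact_force: [-1.4, 0.6, -1.5]
gripper_width: 0.0391
finger_force: 27.2
```

Call:
{"fn": "play_rows", "kwargs": {
  "steps": [
    [0,0,0,0,0,0],
    [0,0,0,0,0,0]
  ]
}}

```text
time: 21.35
tool_pos: [0.4374, -0.0349, 0.0896]
tcp_rot: [0.04, 0.999, -0.001, 0.002]
contact_force: [0.3, -0.8, -0.6]
gripper_width: 0.0391
finger_force: 27.3
```

Call:
{"fn": "play_rows", "kwargs": {
  "steps": [
    [-0.1,0.3,0,0,0,0],
    [-0.1,0.3,-1.5,0,0,0],
    [-0.1,0.3,-2.7,0,0,0],
    [-0.1,0.3,-2.7,0,0,0],
    [-0.1,0.3,-2.7,0,0,0]
  ]
}}

```text
time: 21.85
tool_pos: [0.4346, -0.0308, 0.0605]
tcp_rot: [0.04, 0.999, 0.0, -0.0]
contact_force: [-0.3, 0.1, -2.0]
gripper_width: 0.0396
finger_force: 27.2
```

Call:
{"fn": "play_rows", "kwargs": {
  "steps": [
    [0.1,0,-0.2,0,0,0],
    [0.1,0,-0.35,0,0,0],
    [0.1,0,-0.35,0,0,0]
  ]
}}

```text
time: 22.15
tool_pos: [0.4357, -0.0309, 0.0568]
tcp_rot: [0.04, 0.999, -0.0, 0.0]
contact_force: [0.7, 0.5, -0.5]
gripper_width: 0.039
finger_force: 27.2
```

Call:
{"fn": "play_rows", "kwargs": {
  "steps": [
    [0,0,0,0,0,0],
    [0,0,0,0,0,0],
    [0,0,0,0,0,0]
  ],
  "jaw": 5.2
}}

```text
time: 22.45
tool_pos: [0.4358, -0.031, 0.057]
tcp_rot: [0.04, 0.999, -0.0, 0.0]
contact_force: [-0.2, 0.0, -0.2]
gripper_width: 0.0518
finger_force: 0.0
```

Call:
{"fn": "play_rows", "kwargs": {
  "steps": [
    [0,0,2,0,0,0],
    [0,0,6,0,0,0],
    [0,0,10,0,0,0],
    [2,-1,14,0,0,0],
    [6,-4,16,0,0,0],
    [10,-7,16,0,0,0],
    [14,-10,16,0,0,0],
    [14,-10,16,0,0,0]
  ]
}}

```text
time: 23.25
tool_pos: [0.5786, -0.1345, 0.2154]
tcp_rot: [0.041, 0.999, -0.0, 0.0]
contact_force: [-0.4, 0.2, -0.2]
gripper_width: 0.052
finger_force: 0.0
```

```bash
python3 - <<'E'
from h import *
rect('top',(190,243,80,45),.068);is_,_=rect('side',(165,175,80,95),.068)
s=env.sense();print(s['time'],s['tool_pos'],s['tcp_rot'][:2])
c=is_[165:285,140:300];cv2.imwrite('pics/s4c.png',cv2.resize(c,None,fx=4,fy=4,interpolation=cv2.INTER_CUBIC))
E
```

```text
top False 229.03 264.83 263.5 [0.4421 0.0536] [67.45 43.66 -0.08]
top False 203.13 262.28 259.2 [0.4486 0.1376] [67.34 43.05 -0.08]
side False 230.48 262.08 176.8 [ 0.4434 -0.1039] [56.58 27.68  1.49]
23.55 [ 0.57481643 -0.12993103  0.21717597] [0.03948016 0.99922035]
```

View pics/s4c.png

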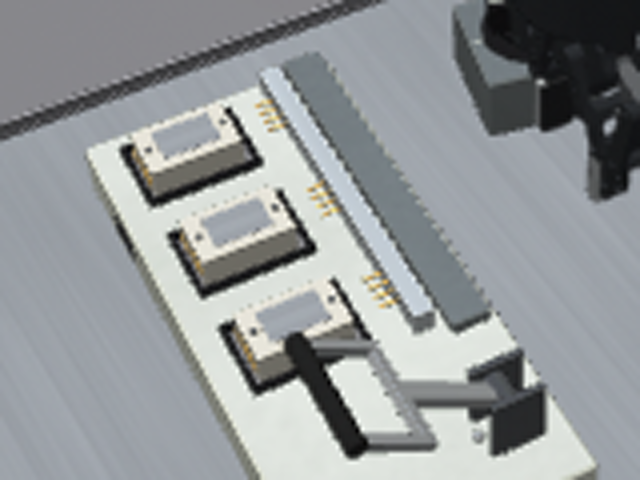

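All three modules sit flat in their nests (crop (190,140), (238,220), (290,310)). Now turn the jaws across the lever bar and go above it.

Call:
{"fn": "play_rows", "kwargs": {
  "steps": [
    [-1.7,-0.2,0.5,0,0,-0.14],
    [-3.5,-0.4,1,0,0,-0.28],
    [-5.3,-0.6,1,0,0,-0.42],
    [-7,-0.8,1,0,0,-0.56],
    [-8.8,-1,1,0,0,-0.7],
    [-10.5,-1.2,1,0,0,-0.84],
    [-12.3,-1.4,1,0,0,-0.98],
    [-14,-1.6,1,0,0,-1.12],
    [-15.8,-1.7,1,0,0,-1.26],
    [-17.5,-1.8,1,0,0,-1.4]
  ],
  "jaw": 5
}}

```text
time: 24.55
tool_pos: [0.3994, -0.148, 0.2272]
tcp_rot: [0.676, 0.737, 0.0, 0.001]
contact_force: [-1.1, -0.0, 0.4]
gripper_width: 0.0501
finger_force: 0.0
```

Call:
{"fn": "play_rows", "kwargs": {
  "steps": [
    [0,0,0,0,0,-0.14],
    [0,0,0,0,0,-0.17],
    [0,0,0,0,0,-0.17]
  ]
}}

```text
time: 24.85
tool_pos: [0.4005, -0.1485, 0.2273]
tcp_rot: [0.734, 0.68, 0.0, 0.001]
contact_force: [0.0, 0.2, 0.1]
gripper_width: 0.0499
finger_force: 0.0
```

```bash
python3 - <<'E'
from h import *
s=env.sense();print(s['time'],s['tool_pos'],s['tcp_rot'],s['joint_pos'])
from scipy.spatial.transform import Rotation as R
print(R.from_quat(s['tcp_rot']).as_matrix().round(3))
E
```

```text
24.85 [ 0.40051032 -0.14847942  0.22725141] [7.33518107e-01 6.79669588e-01 1.43337371e-04 6.46622392e-04] [-6.34452333e-01 -1.64407639e-01  1.96312170e+00  3.95929356e-05
  1.34155451e+00 -5.58289568e-01]
[[ 0.076  0.997  0.001]
 [ 0.997 -0.076 -0.001]
 [-0.001  0.001 -1.   ]]
```

Call:
{"fn": "play_rows", "kwargs": {
  "steps": [
    [0,0,0,0,0,0],
    [0,0,-3,0,0,0],
    [0,0,-6,0,0,0],
    [0,0,-8,0,0,0],
    [0,0,-9.3,0,0,0],
    [0,0,-9.3,0,0,0],
    [0,0,-9.3,0,0,0]
  ],
  "jaw": 3
}}

```text
time: 25.55
tool_pos: [0.4008, -0.1489, 0.134]
tcp_rot: [0.734, 0.679, -0.0, -0.0]
contact_force: [0.2, 0.0, -0.4]
gripper_width: 0.0301
finger_force: 0.0
```

Call:
{"fn": "play_rows", "kwargs": {
  "steps": [
    [0,0,0,0,0,0],
    [0,0,0,0,0,0],
    [0,0,0,0,0,0]
  ],
  "jaw": 1.2
}}

```text
time: 25.85
tool_pos: [0.3995, -0.1491, 0.1347]
tcp_rot: [0.734, 0.679, -0.001, -0.001]
contact_force: [-9.4, 0.5, 6.2]
gripper_width: 0.0129
finger_force: 32.4
```

Call:
{"fn": "play_rows", "kwargs": {
  "steps": [
    [-0.6,0,-0.7,0,0,0],
    [-1,0.1,-1.4,0,0,0],
    [-1.4,0.1,-2.1,0,0,0],
    [-1.7,0.1,-2.8,0,0,0],
    [-2.1,0.1,-4.3,0,0,0],
    [-2.4,0.2,-5.9,0,0,0],
    [-2.5,0.2,-7.5,0,0,0],
    [-2.5,0.2,-7.9,0,0,0],
    [-2.5,0.2,-7.9,0,0,0],
    [-2.5,0.2,-7.9,0,0,0]
  ]
}}

```text
time: 26.85
tool_pos: [0.377, -0.1476, 0.0576]
tcp_rot: [0.734, 0.679, 0.0, 0.001]
contact_force: [-6.4, 5.7, 25.0]
gripper_width: 0.0126
finger_force: 37.0
```

Call:
{"fn": "play_rows", "kwargs": {
  "steps": [
    [-0.1,0,0.3,0,0,0],
    [-0.1,0,0.3,0,0,0]
  ]
}}

```text
time: 27.05
tool_pos: [0.3768, -0.1476, 0.0592]
tcp_rot: [0.735, 0.679, 0.001, 0.002]
contact_force: [7.1, 0.1, -7.9]
gripper_width: 0.0125
finger_force: 33.9
```

Call:
{"fn": "play_rows", "kwargs": {
  "steps": [
    [0,0,0,0,0,0],
    [0,0,0,0,0,0]
  ],
  "jaw": 2.8
}}

```text
time: 27.25
tool_pos: [0.375, -0.1473, 0.0584]
tcp_rot: [0.734, 0.679, -0.0, 0.001]
contact_force: [-0.4, 0.1, -0.6]
gripper_width: 0.0281
finger_force: 0.0
```

Call:
{"fn": "play_rows", "kwargs": {
  "steps": [
    [0,0,1,0,0,0],
    [0,0,3,0,0,0],
    [0,0,7,0,0,0],
    [0,0,11,0,0,0],
    [1,0,15,0,0,0.1],
    [3,2,16,0,0,0.2],
    [5,4,16,0,0,0.3],
    [7,6,16,0,0,0.4],
    [9,8,16,0,0,0.5],
    [12,10,16,0,0,0.6]
  ]
}}

```text
time: 28.25
tool_pos: [0.4948, -0.046, 0.2188]
tcp_rot: [0.499, 0.866, -0.0, 0.0]
contact_force: [0.6, -0.4, -0.2]
gripper_width: 0.0278
finger_force: 0.0
```

```bash
python3 - <<'E'
from h import *
s=env.sense();print(s['time'],s['tool_pos'],s['tcp_rot'])
im,d=snap('side');c=im[130:285,140:320];cv2.imwrite('pics/s5c.png',cv2.resize(c,None,fx=3.8,fy=3.8,interpolation=cv2.INTER_CUBIC))
E
```

```text
28.25 [ 0.49476709 -0.04599964  0.21878085] [ 4.99390948e-01  8.66376718e-01 -1.64775252e-04  1.92245444e-04]
```

View pics/s5c.png

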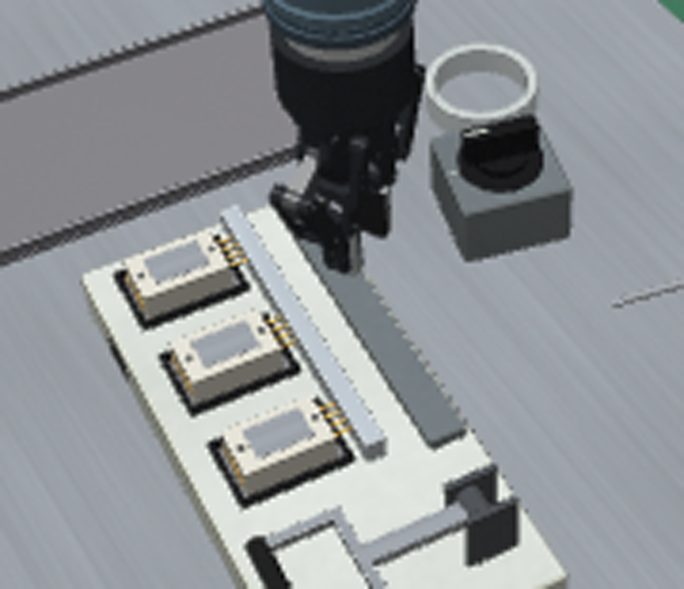

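Lever is down (bar dropped to crop (265,560)) and the rail is up against the rims; modules unmoved. On to the handle.

Call:
{"fn": "play_rows", "kwargs": {
  "steps": [
    [2.5,2,0,0,0,0.12],
    [5.8,4.5,0,0,0,0.25],
    [9.2,7.1,0,0,0,0.38],
    [12.6,9.8,0,0,0,0.51],
    [16,12.5,0,0,0,0.64],
    [19,14.8,0,0,0,0.75],
    [20.2,15.7,-2,0,0,0.81],
    [20.2,15.7,-6,0,0,0.81],
    [20.2,15.7,-10,0,0,0.81],
    [20.2,15.7,-10,0,0,0.81]
  ],
  "jaw": 4
}}

```text
time: 29.3
tool_pos: [0.6917, 0.1101, 0.111]
tcp_rot: [0.12, 0.993, -0.001, -0.006]
contact_force: [-0.2, -0.9, -0.4]
gripper_width: 0.04
finger_force: 0.0
```

Call:
{"fn": "play_rows", "kwargs": {
  "steps": [
    [0,0,0,0,0,0],
    [0,0,0,0,0,0]
  ]
}}

```text
time: 29.5
tool_pos: [0.6985, 0.1099, 0.1214]
tcp_rot: [0.12, 0.993, 0.0, 0.002]
contact_force: [0.4, 1.3, 1.1]
gripper_width: 0.0396
finger_force: 0.0
```

Call:
{"fn": "play_rows", "kwargs": {
  "steps": [
    [-0.1,0.1,-2,0,0,0.01],
    [-0.1,0.1,-4,0,0,0.01],
    [-0.1,0.1,-4.6,0,0,0.01],
    [-0.1,0.1,-4.6,0,0,0.01]
  ]
}}

```text
time: 29.9
tool_pos: [0.6961, 0.111, 0.073]
tcp_rot: [0.115, 0.993, 0.0, 0.0]
contact_force: [0.4, -0.6, -0.0]
gripper_width: 0.0397
finger_force: 0.0
```

Call:
{"fn": "play_rows", "kwargs": {
  "steps": [
    [0,0,0,0,0,0],
    [0,0,0,0,0,0],
    [0,0,0,0,0,0]
  ],
  "jaw": 1
}}

```text
time: 30.2
tool_pos: [0.6971, 0.1116, 0.0742]
tcp_rot: [0.115, 0.993, 0.001, 0.002]
contact_force: [-1.0, 1.5, 6.6]
gripper_width: 0.0123
finger_force: 60.4
```

Call:
{"fn": "play_rows", "kwargs": {
  "steps": [
    [0,0,0,0,0,-0.1],
    [0,0,0,0,0,-0.22],
    [0,0,0,0,0,-0.34],
    [0,0,0,0,0,-0.46],
    [0,0,0,0,0,-0.58],
    [0,0,0,0,0,-0.7],
    [0,0,0,0,0,-0.82],
    [0,0,0,0,0,-0.94],
    [0,0,0,0,0,-1.07],
    [0,0,0,0,0,-1.07]
  ]
}}

```text
time: 31.2
tool_pos: [0.6972, 0.1118, 0.0742]
tcp_rot: [0.606, 0.795, 0.001, 0.001]
contact_force: [0.5, 2.5, 6.0]
gripper_width: 0.0128
finger_force: 60.2
```

Call:
{"fn": "play_rows", "kwargs": {
  "steps": [
    [0,0,0,0,0,0],
    [0,0,0,0,0,0]
  ]
}}

```text
time: 31.4
tool_pos: [0.6973, 0.1118, 0.0742]
tcp_rot: [0.605, 0.796, 0.002, 0.001]
contact_force: [-0.3, 2.8, 6.1]
gripper_width: 0.0123
finger_force: 60.2
```

```bash
python3 - <<'E'
from h import *
s=env.sense();print(s['time'],s['tool_pos'],s['tcp_rot'],s['ft_torque'],-2*np.arctan2(*s['tcp_rot'][:2]),s['joint_pos'])
it,_=rect('top',(190,243,80,45),.068,k=1)
im,d=snap('side');c=im[130:285,140:320];cv2.imwrite('pics/s6c.png',cv2.resize(c,None,fx=3.8,fy=3.8,interpolation=cv2.INTER_CUBIC))
E
```

```text
31.4 [0.69725272 0.11175468 0.07422808] [0.60487326 0.79631896 0.00152516 0.00146016] [ 0.39738778 -0.03153418  0.05885362] -1.2992167909793455 [-8.99701666e-03  6.16730194e-01  1.35098343e+00  7.60453509e-04
  1.16971469e+00 -2.80871987e-01]
top False 255.05 267.48 270.1 [ 0.4354 -0.0307] [67.69 45.74 -0.08]
top False 229.03 264.9 264.8 [0.4419 0.0537] [67.65 43.93 -0.09]h.py:32: RuntimeWarning: Mean of empty slice
  return im,np.nanmean(D,0)
```

View pics/s6c.png

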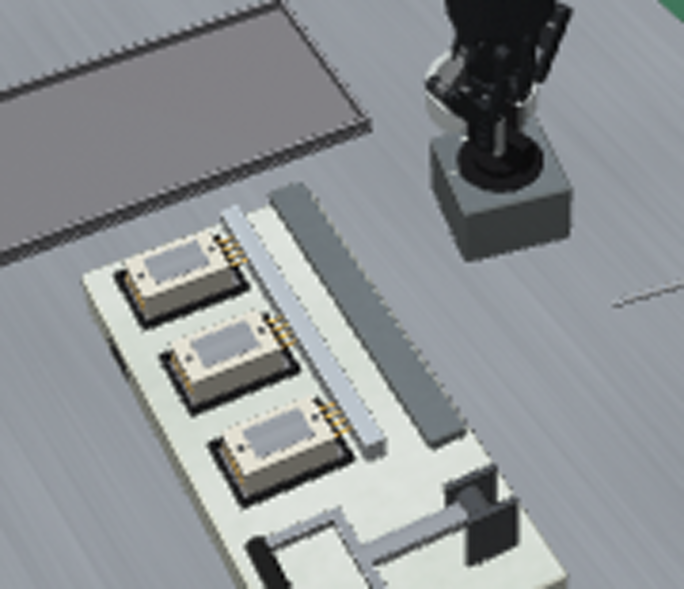

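Handle turned about 1.06 rad with the lever down and all modules in place (crop (185,265), (228,345), (283,435)). Hold the test.

Call:
{"fn": "play_rows", "kwargs": {
  "steps": [
    [0,0,0,0,0,0],
    [0,0,0,0,0,0],
    [0,0,0,0,0,0],
    [0,0,0,0,0,0],
    [0,0,0,0,0,0],
    [0,0,0,0,0,0],
    [0,0,0,0,0,0],
    [0,0,0,0,0,0],
    [0,0,0,0,0,0],
    [0,0,0,0,0,0]
  ]
}}

```text
time: 32.5
tool_pos: [0.6972, 0.1118, 0.0742]
tcp_rot: [0.605, 0.796, 0.002, 0.001]
contact_force: [1.1, 2.4, 5.4]
gripper_width: 0.0126
finger_force: 60.2
```

Call:
{"fn": "play_rows", "kwargs": {
  "steps": [
    [0,0,0,0,0,0],
    [0,0,0,0,0,0],
    [0,0,0,0,0,0],
    [0,0,0,0,0,0],
    [0,0,0,0,0,0],
    [0,0,0,0,0,0],
    [0,0,0,0,0,0],
    [0,0,0,0,0,0],
    [0,0,0,0,0,0],
    [0,0,0,0,0,0]
  ]
}}

```text
time: 33.5
tool_pos: [0.6973, 0.1118, 0.0742]
tcp_rot: [0.605, 0.796, 0.002, 0.001]
contact_force: [-0.5, 2.4, 6.6]
gripper_width: 0.0121
finger_force: 60.2
```

Call:
{"fn": "play_rows", "kwargs": {
  "steps": [
    [0,0,0,0,0,0],
    [0,0,0,0,0,0],
    [0,0,0,0,0,0],
    [0,0,0,0,0,0],
    [0,0,0,0,0,0],
    [0,0,0,0,0,0],
    [0,0,0,0,0,0],
    [0,0,0,0,0,0],
    [0,0,0,0,0,0],
    [0,0,0,0,0,0]
  ]
}}

```text
time: 34.5
tool_pos: [0.6972, 0.1118, 0.0742]
tcp_rot: [0.605, 0.796, 0.002, 0.001]
contact_force: [0.3, 2.4, 5.6]
gripper_width: 0.0126
finger_force: 60.2
```

```bash
python3 - <<'E'
from h import *
s=env.sense();print(s['time'],-2*np.arctan2(*s['tcp_rot'][:2]),s['finger_force'],s['gripper_width'])
rect('top',(190,243,80,45),.068,k=1);im,d=snap('side');print([np.abs(im[v,u].astype(int)).tolist() for u,v in((187,198),(200,221),(214,244))])
E
```

```text
34.5 -1.2992159157361747 60.22605299949646 0.012584130986110541
top False 255.06 267.49 270.4 [ 0.4354 -0.0308] [67.76 46.06 -0.08]
top False 229.01 264.91 263.9 [0.4419 0.0537] [67.35 43.94 -0.08]
[[167, 161, 155], [166, 160, 154], [168, 161, 155]]h.py:32: RuntimeWarning: Mean of empty slice
  return im,np.nanmean(D,0)
```

Since the grip may have slipped a little, I open the jaws so the detent seats itself, and let the test run another 3 s.

Call:
{"fn": "play_rows", "kwargs": {
  "steps": [
    [0,0,0,0,0,0],
    [0,0,0,0,0,0],
    [0,0,0,0,0,0],
    [0,0,0,0,0,0],
    [0,0,0,0,0,0],
    [0,0,0,0,0,0],
    [0,0,0,0,0,0],
    [0,0,0,0,0,0],
    [0,0,0,0,0,0],
    [0,0,0,0,0,0]
  ],
  "jaw": 3.5
}}

```text
time: 35.6
tool_pos: [0.6956, 0.1111, 0.0718]
tcp_rot: [0.605, 0.796, -0.0, 0.0]
contact_force: [0.6, 0.8, 0.3]
gripper_width: 0.035
finger_force: 0.0
```

Call:
{"fn": "play_rows", "kwargs": {
  "steps": [
    [0,0,5,0,0,0],
    [0,0,9,0,0,0],
    [-5,0,9,0,0,0],
    [-10,0,9,0,0,0],
    [-14,0,9,0,0,0],
    [-14,0,9,0,0,0],
    [-14,0,9,0,0,0],
    [-14,0,9,0,0,0],
    [-14,0,9,0,0,0],
    [-14,0,9,0,0,0]
  ]
}}

```text
time: 36.6
tool_pos: [0.5566, 0.1109, 0.1618]
tcp_rot: [0.605, 0.796, 0.0, 0.0]
contact_force: [-0.2, -1.0, -0.3]
gripper_width: 0.0353
finger_force: 0.0
```

```bash
python3 - <<'E'
from h import *
it,dt=avg('top',4);C=cloud('top',dt)
P=C[165:208,198:235].reshape(-1,3);m=(P[:,2]>.08)&(P[:,2]<.1)&(np.hypot(P[:,0]-.697,P[:,1]-.11)<.035);print(m.sum(),P[m].mean(0),cv2.minAreaRect(P[m][:,:2].astype(np.float32)))
is_,ds=avg('side',4);C=cloud('side',ds)
P=C[145:190,245:300].reshape(-1,3);m=(P[:,2]>.08)&(P[:,2]<.1)&(np.hypot(P[:,0]-.697,P[:,1]-.11)<.035);print(m.sum(),P[m].mean(0),cv2.minAreaRect(P[m][:,:2].astype(np.float32)))
s=env.sense();print(s['time'],s['tool_pos'])
o=np.hstack([cv2.resize(it[165:215,185:255],(420,300),interpolation=cv2.INTER_CUBIC),cv2.resize(is_[145:195,240:300],(360,300),interpolation=cv2.INTER_CUBIC)]);cv2.imwrite('pics/h7.png',o)
E
```

```text
82 [0.69654255 0.10799718 0.08953351] ((0.6970577836036682, 0.10885056853294373), (0.013892102055251598, 0.055698249489068985), 15.27641773223877)
107 [0.69540317 0.10687171 0.08718398] ((0.6963967680931091, 0.1087196096777916), (0.014471001923084259, 0.054954107850790024), 16.29042625427246)
37.0 [0.5556256  0.11107483 0.16172578]
```

View pics/h7.png

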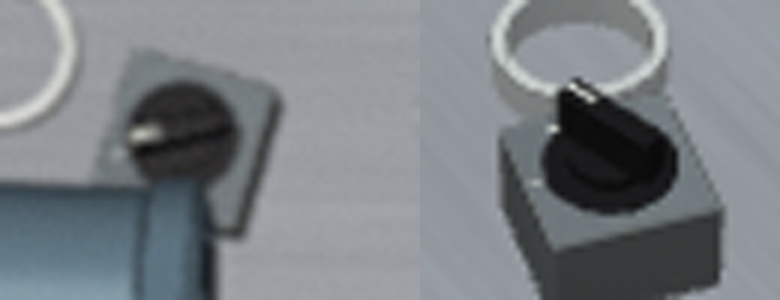

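The handle's white mark now points at the on tick (left panel (145,135)), 60° from the start. The test has run well over 3 s, so turn it back.

Call:
{"fn": "play_rows", "kwargs": {
  "steps": [
    [5,0,0,0,0,0],
    [10,0,0,0,0,0],
    [14.1,0,0,0,0,0],
    [14.1,0,-3,0,0,0],
    [14.1,0,-6,0,0,0],
    [14.1,0,-8.8,0,0,0],
    [14.1,0,-8.8,0,0,0],
    [14.1,0,-8.8,0,0,0]
  ]
}}

```text
time: 37.8
tool_pos: [0.6963, 0.1111, 0.0737]
tcp_rot: [0.605, 0.796, -0.0, -0.0]
contact_force: [0.6, -0.0, 1.1]
gripper_width: 0.0352
finger_force: 0.0
```

Call:
{"fn": "play_rows", "kwargs": {
  "steps": [
    [0,0,0,0,0,0],
    [0,0,0,0,0,0],
    [0,0,0,0,0,0]
  ],
  "jaw": 1
}}

```text
time: 38.1
tool_pos: [0.6976, 0.1109, 0.0767]
tcp_rot: [0.605, 0.796, 0.001, 0.001]
contact_force: [-4.1, -0.4, 6.3]
gripper_width: 0.0121
finger_force: 60.1
```

Call:
{"fn": "play_rows", "kwargs": {
  "steps": [
    [0,0,0,0,0,0.1],
    [0,0,0,0,0,0.22],
    [0,0,0,0,0,0.34],
    [0,0,0,0,0,0.46],
    [0,0,0,0,0,0.58],
    [0,0,0,0,0,0.7],
    [0,0,0,0,0,0.82],
    [0,0,0,0,0,0.94],
    [0,0,0,0,0,1.06],
    [0,0,0,0,0,1.06]
  ]
}}

```text
time: 39.1
tool_pos: [0.698, 0.1114, 0.0767]
tcp_rot: [0.118, 0.993, 0.0, 0.002]
contact_force: [-1.4, 1.3, 6.0]
gripper_width: 0.0125
finger_force: 60.1
```

Call:
{"fn": "play_rows", "kwargs": {
  "steps": [
    [0,0,0,0,0,0],
    [0,0,0,0,0,0],
    [0,0,0,0,0,0],
    [0,0,0,0,0,0]
  ],
  "jaw": 3.5
}}

```text
time: 39.5
tool_pos: [0.6966, 0.111, 0.0738]
tcp_rot: [0.12, 0.993, -0.0, 0.0]
contact_force: [0.2, -0.3, 0.1]
gripper_width: 0.0351
finger_force: 0.0
```

Call:
{"fn": "play_rows", "kwargs": {
  "steps": [
    [0,0,4,0,0,0],
    [0,0,9,0,0,0],
    [-2,-1.6,13,0,0,-0.14],
    [-6,-4.8,13,0,0,-0.28],
    [-10,-8,13,0,0,-0.42],
    [-13.7,-11,13,0,0,-0.56],
    [-17.4,-14,13,0,0,-0.7],
    [-21,-17,13,0,0,-0.84],
    [-25,-20,13,0,0,-0.98],
    [-28.5,-22.9,13,0,0,-1.12]
  ],
  "jaw": 2.8
}}

```text
time: 40.5
tool_pos: [0.4098, -0.1186, 0.2038]
tcp_rot: [0.631, 0.776, -0.0, 0.0]
contact_force: [0.8, -1.8, -0.2]
gripper_width: 0.0279
finger_force: 0.0
```

Call:
{"fn": "play_rows", "kwargs": {
  "steps": [
    [-2,-1.6,0,0,0,-0.14],
    [-3.6,-2.9,0,0,0,-0.28],
    [-3.6,-2.9,0,0,0,-0.28],
    [-3.6,-2.9,0,0,0,-0.28]
  ]
}}

```text
time: 40.9
tool_pos: [0.3759, -0.1471, 0.2041]
tcp_rot: [0.731, 0.683, 0.0, 0.0]
contact_force: [0.3, 0.2, 1.0]
gripper_width: 0.0278
finger_force: 0.0
```

```bash
python3 - <<'E'
from h import *
it,dt=avg('top',3);C=cloud('top',dt)
P=C[165:208,198:235].reshape(-1,3);m=(P[:,2]>.08)&(P[:,2]<.1)&(np.hypot(P[:,0]-.697,P[:,1]-.11)<.035);print(m.sum(),P[m].mean(0),cv2.minAreaRect(P[m][:,:2].astype(np.float32)))
s=env.sense();print(s['time'],s['tool_pos'],-2*np.arctan2(*s['tcp_rot'][:2]))
E
```

```text
80 [0.696214   0.10855438 0.08958757] ((0.6966636776924133, 0.10898526757955551), (0.014783436432480812, 0.05464924871921539), 75.77262878417969)
41.05 [ 0.37620683 -0.14641061  0.20382917] -1.6370438767412185
```

Handle reads off (yaw −14°). Descend on the lever bar and pinch.

Call:
{"fn": "play_rows", "kwargs": {
  "steps": [
    [-0.1,0,-4,0,0,0],
    [-0.1,0,-8,0,0,0],
    [-0.1,0,-11,0,0,0],
    [-0.1,0,-13,0,0,0],
    [-0.1,0,-14.3,0,0,0],
    [-0.1,0,-14.3,0,0,0],
    [-0.1,0,-14.3,0,0,0]
  ]
}}

```text
time: 41.75
tool_pos: [0.375, -0.1465, 0.0609]
tcp_rot: [0.73, 0.683, -0.0, -0.0]
contact_force: [-0.2, 0.5, 0.3]
gripper_width: 0.0278
finger_force: 0.0
```

Call:
{"fn": "play_rows", "kwargs": {
  "steps": [
    [0,0,0,0,0,0],
    [0,0,0,0,0,0],
    [0,0,0,0,0,0]
  ],
  "jaw": 1
}}

```text
time: 42.05
tool_pos: [0.3768, -0.1473, 0.062]
tcp_rot: [0.731, 0.682, 0.001, 0.002]
contact_force: [7.9, 1.9, -6.2]
gripper_width: 0.0116
finger_force: 58.4
```

Call:
{"fn": "play_rows", "kwargs": {
  "steps": [
    [0,0,0.7,0,0,0],
    [0.1,0,1.6,0,0,0],
    [0.3,0,3.1,0,0,0],
    [0.8,-0.1,4.7,0,0,0],
    [1.5,-0.1,6,0,0,0],
    [2.3,-0.1,7.4,0,0,0],
    [2.4,-0.1,7.5,0,0,0],
    [2.4,-0.1,7.5,0,0,0]
  ]
}}

```text
time: 42.85
tool_pos: [0.3994, -0.1487, 0.1374]
tcp_rot: [0.731, 0.683, -0.0, 0.002]
contact_force: [-3.4, -0.8, 8.6]
gripper_width: 0.0115
finger_force: 64.9
```

Call:
{"fn": "play_rows", "kwargs": {
  "steps": [
    [0,0,0,0,0,0],
    [0,0,0,0,0,0],
    [0,0,0,0,0,0]
  ],
  "jaw": 2.8
}}

```text
time: 43.15
tool_pos: [0.3984, -0.1477, 0.1356]
tcp_rot: [0.731, 0.682, 0.0, -0.0]
contact_force: [-0.5, -0.0, 0.2]
gripper_width: 0.0282
finger_force: 0.0
```

Call:
{"fn": "play_rows", "kwargs": {
  "steps": [
    [0,0,3,0,0,0],
    [0,0,7,0,0,0],
    [2,1,9,0,0,0.14],
    [5,3,9,0,0,0.28],
    [8,5,9,0,0,0.42],
    [10,7,9,0,0,0.56],
    [12,8,9,0,0,0.7],
    [14,9,9,0,0,0.84],
    [15,10,9,0,0,0.98],
    [16,11,9,0,0,1.12]
  ]
}}

```text
time: 44.15
tool_pos: [0.5589, -0.0372, 0.2251]
tcp_rot: [0.254, 0.967, 0.0, -0.001]
contact_force: [-0.2, -0.4, 0.6]
gripper_width: 0.0283
finger_force: 0.0
```

Call:
{"fn": "play_rows", "kwargs": {
  "steps": [
    [1,1,0,0,0,0.14],
    [2,2,0,0,0,0.28],
    [3,3,0,0,0,0.42],
    [3,3,0,0,0,0.43],
    [3,3,0,0,0,0.43]
  ],
  "jaw": 5.2
}}

```text
time: 44.65
tool_pos: [0.5881, -0.0079, 0.2252]
tcp_rot: [0.046, 0.999, -0.0, -0.001]
contact_force: [-0.3, 0.2, 0.0]
gripper_width: 0.0523
finger_force: 0.0
```

```bash
python3 - <<'E'
from h import *
s=env.sense();print(s['time'],s['tool_pos'],-2*np.arctan2(*s['tcp_rot'][:2]))
rect('top',(190,243,80,45),.068);is_,ds=rect('side',(165,175,80,95),.068)
C=cloud('side',ds);P=C[240:285,200:240].reshape(-1,3);m=(P[:,2]>.13)&(is_[240:285,200:240].reshape(-1,3).max(1)<60);print('bar',m.sum(),P[m].mean(0),P[m][:,2].max())
c=is_[165:285,140:300];cv2.imwrite('pics/s8c.png',cv2.resize(c,None,fx=4,fy=4,interpolation=cv2.INTER_CUBIC))
E
```

```text
44.65 [ 0.58813085 -0.00791129  0.22522798] -0.09241833257831317
top False 256.96 268.26 183.1 [ 0.433 -0.037] [67.17 36.33 -0.13]
side False 230.34 262.1 170.3 [ 0.4431 -0.1038] [55.94 26.77  1.48]
bar 195 [ 0.39862844 -0.14995736  0.1530032 ] 0.15670493863539858
```

View pics/s8c.png

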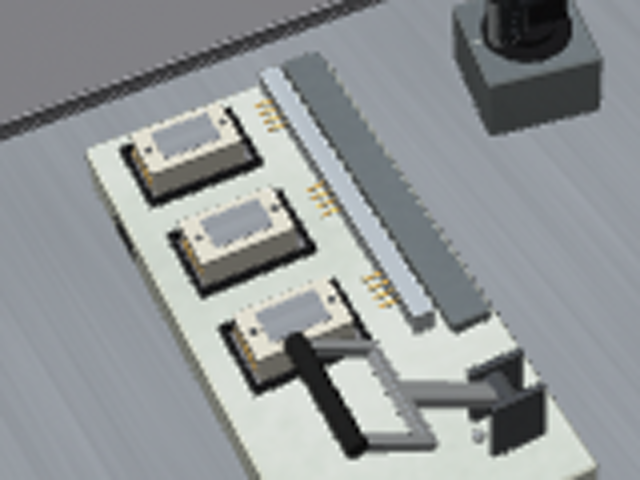

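Lever is up again and the modules are in place (crop (190,140), (238,220), (290,310)). Now unload, right nest first.

Call:
{"fn": "play_rows", "kwargs": {
  "steps": [
    [-4,-0.6,0,0,0,0],
    [-8,-1.2,0,0,0,0.01],
    [-12,-1.8,0,0,0,0.01],
    [-15.2,-2.3,0,0,0,0.01],
    [-15.2,-2.3,0,0,0,0.01],
    [-15.2,-2.3,-4,0,0,0.01],
    [-15.2,-2.3,-8,0,0,0.01],
    [-15.2,-2.3,-11.5,0,0,0.01],
    [-15.2,-2.3,-13,0,0,0.01],
    [-15.2,-2.3,-13,0,0,0.01]
  ]
}}

```text
time: 45.95
tool_pos: [0.4352, -0.0304, 0.0936]
tcp_rot: [0.04, 0.999, 0.001, -0.002]
contact_force: [-0.3, -0.3, 0.0]
gripper_width: 0.0516
finger_force: 0.0
```

Call:
{"fn": "play_rows", "kwargs": {
  "steps": [
    [0,0,0,0,0,0],
    [0,0,0,0,0,0]
  ]
}}

```text
time: 46.15
tool_pos: [0.438, -0.0314, 0.0972]
tcp_rot: [0.04, 0.999, -0.0, 0.001]
contact_force: [0.8, -0.2, -0.3]
gripper_width: 0.052
finger_force: 0.0
```

Call:
{"fn": "play_rows", "kwargs": {
  "steps": [
    [-0.1,0,-2,0,0,0],
    [-0.1,0,-3.5,0,0,0],
    [-0.1,0,-3.9,0,0,0],
    [-0.1,0,-3.9,0,0,0],
    [-0.1,0,-3.9,0,0,0]
  ]
}}

```text
time: 46.65
tool_pos: [0.4366, -0.0312, 0.0579]
tcp_rot: [0.04, 0.999, -0.0, 0.001]
contact_force: [-0.2, -0.2, 0.6]
gripper_width: 0.0522
finger_force: 0.0
```

Call:
{"fn": "play_rows", "kwargs": {
  "steps": [
    [0,0,0,0,0,0],
    [0,0,0,0,0,0],
    [0,0,0,0,0,0]
  ],
  "jaw": 3.87
}}

```text
time: 46.95
tool_pos: [0.4365, -0.0312, 0.058]
tcp_rot: [0.04, 0.999, -0.0, 0.001]
contact_force: [-1.6, 0.1, 6.5]
gripper_width: 0.0394
finger_force: 25.9
```

Call:
{"fn": "play_rows", "kwargs": {
  "steps": [
    [0,0,1,0,0,0],
    [0,0,3,0,0,0],
    [0,0,6,0,0,0],
    [0,0,10,0,0,0],
    [0.5,2,12,0,0,0],
    [2,6,12,0,0,0],
    [4,10,12,0,0,0],
    [6,14,12,0,0,0],
    [8,18,12,0,0,0],
    [10,22,12,0,0,0]
  ]
}}

```text
time: 47.95
tool_pos: [0.5361, 0.1909, 0.1776]
tcp_rot: [0.04, 0.999, -0.0, 0.0]
contact_force: [0.6, -1.1, -0.0]
gripper_width: 0.0393
finger_force: 25.7
```

Call:
{"fn": "play_rows", "kwargs": {
  "steps": [
    [2,4,0,0,0,0],
    [4,8,0,0,0,0],
    [6,12,0,0,0,0],
    [6.4,13.7,0,0,0,0],
    [6.4,13.7,-3,0,0,0],
    [6.4,13.7,-7,0,0,0],
    [6.4,13.7,-10,0,0,0],
    [6.4,13.7,-11,0,0,0],
    [6.4,13.7,-11,0,0,0],
    [6.4,13.7,-11,0,0,0]
  ]
}}

```text
time: 48.95
tool_pos: [0.6008, 0.3264, 0.0688]
tcp_rot: [0.04, 0.999, 0.0, 0.001]
contact_force: [-0.1, 0.0, -0.1]
gripper_width: 0.0392
finger_force: 25.7
```

Call:
{"fn": "play_rows", "kwargs": {
  "steps": [
    [0,0,-2,0,0,0],
    [0,0,-4,0,0,0],
    [0,0,-4.6,0,0,0],
    [0,0,-4.6,0,0,0],
    [0,0,-4.6,0,0,0]
  ]
}}

```text
time: 49.45
tool_pos: [0.601, 0.3265, 0.023]
tcp_rot: [0.04, 0.999, 0.001, 0.002]
contact_force: [0.4, 0.2, -0.7]
gripper_width: 0.0393
finger_force: 26.0
```

Call:
{"fn": "play_rows", "kwargs": {
  "steps": [
    [0,0,0,0,0,0],
    [0,0,0,0,0,0],
    [0,0,0,0,0,0]
  ],
  "jaw": 5.2
}}

```text
time: 49.75
tool_pos: [0.6, 0.3263, 0.0214]
tcp_rot: [0.04, 0.999, 0.0, 0.0]
contact_force: [0.4, -0.4, -0.4]
gripper_width: 0.0522
finger_force: 0.0
```

Call:
{"fn": "play_rows", "kwargs": {
  "steps": [
    [0,0,3,0,0,0],
    [0,0,8,0,0,0],
    [-1,-2,13,0,0,0],
    [-3.5,-6,15,0,0,0],
    [-6,-10,15,0,0,0],
    [-8.5,-14,15,0,0,0],
    [-11,-18,15,0,0,0],
    [-13.5,-22,15,0,0,0],
    [-15.8,-25,15,0,0,0],
    [-15.8,-27.3,15,0,0,0]
  ]
}}

```text
time: 50.75
tool_pos: [0.439, 0.0519, 0.1706]
tcp_rot: [0.04, 0.999, -0.0, -0.001]
contact_force: [0.6, -1.0, 0.7]
gripper_width: 0.0521
finger_force: 0.0
```

Call:
{"fn": "play_rows", "kwargs": {
  "steps": [
    [0,0,-4,0,0,0],
    [0,0,-7,0,0,0],
    [0,0,-9,0,0,0],
    [0,0,-9,0,0,0],
    [0,0,-9,0,0,0]
  ]
}}

```text
time: 51.25
tool_pos: [0.4418, 0.0531, 0.0813]
tcp_rot: [0.04, 0.999, 0.0, -0.0]
contact_force: [-0.3, -1.3, 0.7]
gripper_width: 0.0522
finger_force: 0.0
```

```bash
python3 - <<'E'
from h import *
im,_=snap('side')
for r in modules(im,'side',(165,175,80,95),.068)+modules(im,'side',(120,120,125,75),.032):
    if r[3]>30: print(*r)
cv2.imwrite('pics/s9c.png',cv2.resize(im[120:285,110:300],None,fx=3.5,fy=3.5,interpolation=cv2.INTER_CUBIC))
E
```

```text
False 230.43 262.09 174.9 [ 0.4432 -0.1039] [56.21 27.38  1.48]
False 174.74 254.3 667.7 [ 0.3434 -0.0119] [152.47  58.69   1.48]
False 199.28 228.63 2001.0 [0.4291 0.0266] [301.58 125.8    1.49]
False 226.28 212.65 340.8 [0.5117 0.0362] [234.35  16.03   1.49]
False 234.19 187.27 546.7 [0.5743 0.1033] [172.67  79.39  -1.48]
False 173.68 191.8 103.4 [0.4416 0.2094] [76.51 28.55 -0.57]
False 121.54 190.51 33.2 [0.3237 0.2912] [47.53 14.69  1.19]
False 211.44 189.04 61.3 [0.5338 0.1625] [56.07 16.43  1.5 ]
False 231.73 180.2 554.5 [0.5983 0.162 ] [115.43  91.17   1.49]
False 210.36 146.41 79.9 [0.616  0.3204] [42.39 33.79  1.44]
False 139.47 144.83 59.5 [0.4405 0.4411] [76.54 32.31 -1.33]
False 126.3 147.88 87.0 [0.4022 0.4494] [98.82 25.13  1.53]
False 232.77 136.87 881.1 [0.6947 0.3222] [241.04 102.2    1.03]
```

View pics/s9c.png

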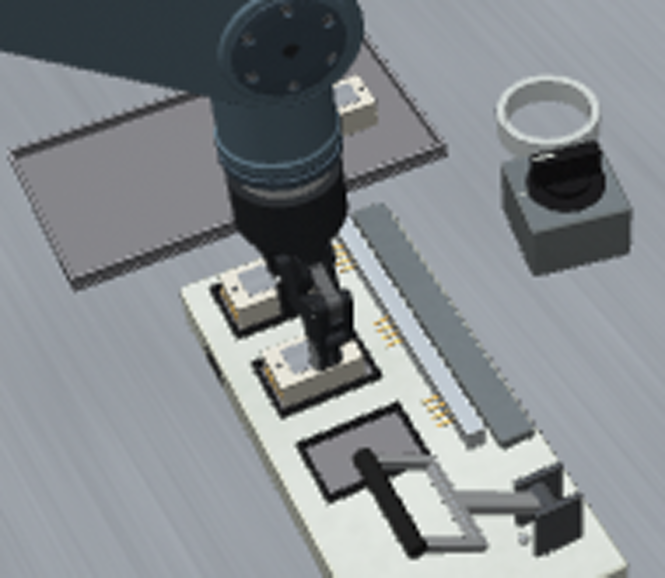

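The first tested module is flat in the tray (crop (355,100)) and the other two still sit in their nests (crop (250,295), (315,370)). Grip the middle one.

Call:
{"fn": "play_rows", "kwargs": {
  "steps": [
    [0,0.1,-1.5,0,0,0],
    [0,0.1,-2.3,0,0,0],
    [0,0.1,-2.3,0,0,0]
  ]
}}

```text
time: 51.6
tool_pos: [0.4414, 0.0542, 0.0578]
tcp_rot: [0.04, 0.999, 0.0, -0.0]
contact_force: [-0.4, -0.6, 0.8]
gripper_width: 0.0517
finger_force: 0.0
```

Call:
{"fn": "play_rows", "kwargs": {
  "steps": [
    [0,0,0,0,0,0],
    [0,0,0,0,0,0],
    [0,0,0,0,0,0]
  ],
  "jaw": 3.87
}}

```text
time: 51.9
tool_pos: [0.442, 0.0541, 0.0586]
tcp_rot: [0.04, 0.999, -0.0, 0.0]
contact_force: [-2.0, 0.4, 7.2]
gripper_width: 0.0387
finger_force: 25.6
```

Call:
{"fn": "play_rows", "kwargs": {
  "steps": [
    [0,0,1,0,0,0],
    [0,0,3,0,0,0],
    [0,0,6,0,0,0],
    [0,0,10,0,0,0],
    [0.8,4,11,0,0,0],
    [1.6,8,11,0,0,0],
    [2.4,12,11,0,0,0],
    [3.2,16,11,0,0,0],
    [4,20,11,0,0,0],
    [5,24,11,0,0,0]
  ]
}}

```text
time: 52.9
tool_pos: [0.4915, 0.2959, 0.1684]
tcp_rot: [0.04, 0.999, 0.0, 0.0]
contact_force: [1.0, -0.0, -1.2]
gripper_width: 0.0394
finger_force: 25.2
```

Call:
{"fn": "play_rows", "kwargs": {
  "steps": [
    [0.9,3.8,0,0,0,0],
    [0.9,3.8,-4,0,0,0],
    [0.9,3.8,-8,0,0,0],
    [0.9,3.8,-10,0,0,0],
    [0.9,3.8,-10,0,0,0],
    [0.9,3.8,-10,0,0,0]
  ]
}}

```text
time: 53.5
tool_pos: [0.5009, 0.3322, 0.0685]
tcp_rot: [0.04, 0.999, 0.0, 0.0]
contact_force: [1.5, 0.6, -0.4]
gripper_width: 0.0392
finger_force: 25.3
```

Call:
{"fn": "play_rows", "kwargs": {
  "steps": [
    [0,0,-2,0,0,0],
    [0,0,-4,0,0,0],
    [0,0,-4.5,0,0,0],
    [0,0,-4.5,0,0,0],
    [0,0,-4.5,0,0,0]
  ]
}}

```text
time: 54.0
tool_pos: [0.5019, 0.3326, 0.0247]
tcp_rot: [0.04, 0.999, 0.001, 0.001]
contact_force: [0.4, 0.4, -0.4]
gripper_width: 0.039
finger_force: 25.3
```

Call:
{"fn": "play_rows", "kwargs": {
  "steps": [
    [0,0,0,0,0,0],
    [0,0,0,0,0,0],
    [0,0,0,0,0,0]
  ],
  "jaw": 5.2
}}

```text
time: 54.3
tool_pos: [0.5011, 0.3324, 0.0236]
tcp_rot: [0.04, 0.999, 0.0, 0.001]
contact_force: [-0.1, -0.8, -0.2]
gripper_width: 0.0524
finger_force: 0.0
```

Call:
{"fn": "play_rows", "kwargs": {
  "steps": [
    [0,0,3,0,0,0],
    [0,0,8,0,0,0],
    [-0.5,-3,11,0,0,0],
    [-1.5,-7,12,0,0,0],
    [-2.7,-11,12,0,0,0],
    [-4,-15,12,0,0,0],
    [-5.2,-19.4,12,0,0,0],
    [-5.2,-19.4,9,0,0,0],
    [-5.2,-19.4,6,0,0,0],
    [-5.2,-19.4,6,0,0,0]
  ]
}}

```text
time: 55.3
tool_pos: [0.4456, 0.1374, 0.08]
tcp_rot: [0.04, 0.999, -0.0, -0.003]
contact_force: [-0.4, -0.1, 0.2]
gripper_width: 0.0519
finger_force: 0.0
```

```bash
python3 - <<'E'
from h import *
im,_=snap('side')
s=env.sense();print(s['time'],s['tool_pos'])
cv2.imwrite('pics/s10c.png',cv2.resize(im[120:285,110:300],None,fx=3.5,fy=3.5,interpolation=cv2.INTER_CUBIC))
E
```

```text
55.35 [0.44705169 0.13783954 0.08178374]
```

View pics/s10c.png

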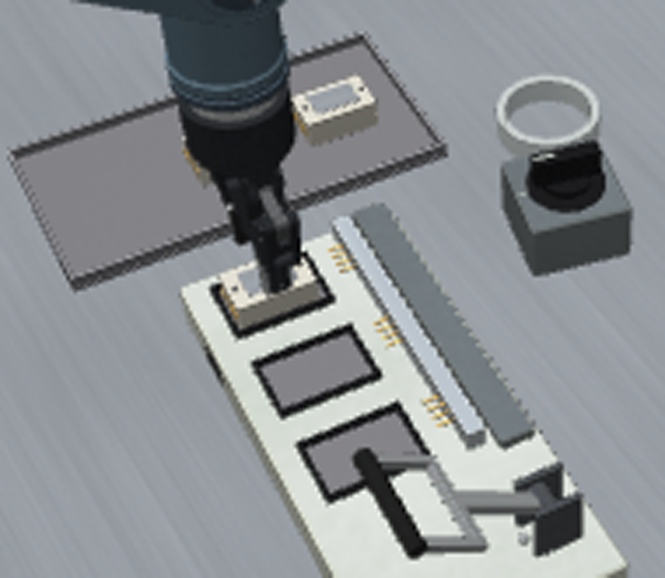

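The last module is still in the left nest (crop (270,295)), with one visible in the tray (335,105). Pick it.

Call:
{"fn": "play_rows", "kwargs": {
  "steps": [
    [0,0,0,0,0,0],
    [0,0,-1.5,0,0,0],
    [0,0,-2.6,0,0,0],
    [0,0,-2.6,0,0,0],
    [0,0,-2.6,0,0,0]
  ]
}}

```text
time: 55.85
tool_pos: [0.4488, 0.1383, 0.0572]
tcp_rot: [0.04, 0.999, -0.0, 0.0]
contact_force: [0.2, -0.2, 0.1]
gripper_width: 0.0521
finger_force: 0.0
```

Call:
{"fn": "play_rows", "kwargs": {
  "steps": [
    [0,0,0,0,0,0],
    [0,0,0,0,0,0],
    [0,0,0,0,0,0]
  ],
  "jaw": 3.87
}}

```text
time: 56.15
tool_pos: [0.4492, 0.1382, 0.0577]
tcp_rot: [0.04, 0.999, 0.0, 0.001]
contact_force: [-1.5, 0.3, 6.5]
gripper_width: 0.0393
finger_force: 26.3
```

Call:
{"fn": "play_rows", "kwargs": {
  "steps": [
    [0,0,1,0,0,0],
    [0,0,3,0,0,0],
    [0,0,6,0,0,0],
    [0,0,9,0,0,0],
    [-1,4,9,0,0,0],
    [-2,8,9,0,0,0],
    [-3,12,9,0,0,0],
    [-4,16,9,0,0,0],
    [-4.8,20.2,9,0,0,0],
    [-4.8,20.2,9,0,0,0]
  ]
}}

```text
time: 57.15
tool_pos: [0.3992, 0.3442, 0.1476]
tcp_rot: [0.038, 0.999, 0.001, 0.0]
contact_force: [0.7, 0.0, -0.1]
gripper_width: 0.0396
finger_force: 26.1
```

Call:
{"fn": "play_rows", "kwargs": {
  "steps": [
    [0,0,-3,0,0,0],
    [0,0,-6,0,0,0],
    [0,0,-8,0,0,0],
    [0,0,-8,0,0,0],
    [0,0,-8,0,0,0]
  ]
}}

```text
time: 57.65
tool_pos: [0.4008, 0.3398, 0.0672]
tcp_rot: [0.04, 0.999, -0.0, -0.0]
contact_force: [0.4, 0.7, -1.1]
gripper_width: 0.0395
finger_force: 26.1
```

Call:
{"fn": "play_rows", "kwargs": {
  "steps": [
    [0,0,-2,0,0,0],
    [0,0,-4,0,0,0],
    [0,0,-4.4,0,0,0],
    [0,0,-4.4,0,0,0],
    [0,0,-4.4,0,0,0]
  ]
}}

```text
time: 58.15
tool_pos: [0.4017, 0.3406, 0.0243]
tcp_rot: [0.04, 0.999, 0.001, 0.001]
contact_force: [-0.2, 0.7, -1.3]
gripper_width: 0.0393
finger_force: 26.1
```

Call:
{"fn": "play_rows", "kwargs": {
  "steps": [
    [0,0,0,0,0,0],
    [0,0,0,0,0,0],
    [0,0,0,0,0,0]
  ],
  "jaw": 5.2
}}

```text
time: 58.45
tool_pos: [0.4011, 0.3404, 0.0235]
tcp_rot: [0.04, 0.999, 0.0, 0.001]
contact_force: [-0.1, 0.8, -0.7]
gripper_width: 0.052
finger_force: 0.0
```

Call:
{"fn": "play_rows", "kwargs": {
  "steps": [
    [0,0,3,0,0,0],
    [0,0,8,0,0,0],
    [0,-3,13,0,0,0],
    [0,-7,16,0,0,0],
    [0,-11,16,0,0,0],
    [0,-15,16,0,0,0],
    [0,-19,16,0,0,0],
    [0,-23,16,0,0,0],
    [0,-27,16,0,0,0],
    [0,-31,16,0,0,0]
  ]
}}

```text
time: 59.45
tool_pos: [0.4004, 0.0286, 0.1833]
tcp_rot: [0.04, 0.999, -0.0, 0.001]
contact_force: [0.9, 0.3, 0.9]
gripper_width: 0.0522
finger_force: 0.0
```

Call:
{"fn": "play_rows", "kwargs": {
  "steps": [
    [0,-4,0,0,0,0],
    [0,-8,0,0,0,0],
    [0,-12,0,0,0,0],
    [0,-16,0,0,0,0],
    [0,-20,0,0,0,0],
    [0,-20,0,0,0,0],
    [0,-20,0,0,0,0]
  ]
}}

```text
time: 60.15
tool_pos: [0.4003, -0.1703, 0.1828]
tcp_rot: [0.041, 0.999, 0.0, -0.0]
contact_force: [0.3, 0.4, -0.6]
gripper_width: 0.0519
finger_force: 0.0
```

```bash
python3 - <<'E'
from h import *
it,dt=rect('top',(120,195,62,105),.032,100);is_,ds=rect('side',(110,125,130,75),.032,100)
C=cloud('top',dt);P=C[165:208,198:235].reshape(-1,3);m=(P[:,2]>.08)&(P[:,2]<.1)&(np.hypot(P[:,0]-.697,P[:,1]-.11)<.035);print('handle',cv2.minAreaRect(P[m][:,:2].astype(np.float32)))
C2=cloud('top',dt)
for x,y in((.6,.3263),(.501,.3324),(.401,.3398)):
    q=C2.reshape(-1,3);k=np.hypot(q[:,0]-x,q[:,1]-y)<.012;print('mod top z',np.nanmedian(q[k,2]))
C=cloud('side',ds);P=C[240:285,200:240].reshape(-1,3);m=(P[:,2]>.13)&(P[:,2]<.165)&(is_[240:285,200:240].reshape(-1,3).max(1)<60);print('bar',m.sum(),P[m].mean(0))
print(env.sense()['tool_pos'],env.sense()['time'])
E
```

```text
top False 146.49 245.32 259.5 [0.5012 0.3328] [70.21 45.1  -0.08]
top False 150.06 215.89 243.5 [0.6    0.3267] [68.98 43.96 -0.09]
handle ((0.6964907050132751, 0.10877291113138199), (0.014102036133408546, 0.05451241880655289), 76.6072006225586)
mod top z 0.03260459954263317
mod top z 0.033509448616728776
mod top z 0.03336985415041949
bar 171 [ 0.39814698 -0.15072507  0.15304091]
[ 0.40071594 -0.16883435  0.18281605] 60.45
```

Call:
{"fn": "play_rows", "kwargs": {
  "steps": [
    [0,0,4,0,0,0],
    [0,0,8,0,0,0],
    [0,0,8,0,0,0],
    [0,0,8,0,0,0],
    [0,0,8,0,0,0]
  ]
}}

```text
time: 60.95
tool_pos: [0.4002, -0.1691, 0.2617]
tcp_rot: [0.039, 0.999, 0.001, -0.001]
contact_force: [0.3, -0.0, -0.0]
gripper_width: 0.0522
finger_force: 0.0
```

```bash
python3 - <<'E'
from h import *
im,_=avg('side',3)
for r in modules(im,'side',(110,125,130,75),.032)+modules(avg('top',3)[0],'top',(118,200,56,92),.032):
    if 50<r[3]<600: print(*r)
print(env.sense()['tool_pos'],env.sense()['joint_vel'].max())
E
```

```text
False 175.37 192.43 408.3 [0.4445 0.2047] [ 1.4896e+02  4.2550e+01 -8.0000e-02]
False 140.65 170.14 219.1 [0.3998 0.3378] [66.26 43.09 -0.08]
False 173.78 158.81 207.5 [0.5  0.33] [66.17 43.21 -0.08]
False 238.36 142.04 65.1 [0.6969 0.2923] [187.82   9.18   1.04]
False 146.52 245.3 257.9 [0.5013 0.3328] [70.52 44.98 -0.09]
False 121.42 215.58 56.0 [0.5988 0.4222] [55.62 27.53  0.07]
False 150.05 215.89 242.7 [0.6    0.3267] [68.86 44.1  -0.09]
[ 0.40030533 -0.16969989  0.26206196] 0.0015248575898087068
```

All three modules measure flat in the tray at (0.400, 0.338), (0.501, 0.332) and (0.600, 0.327). The handle is off, the lever is up and the arm is clear, so I hand in.

```bash
python3 -c "
from cell import env
print(env.hand_in())"
```

```text
the job is handed in; nothing more can be done
None
```

The job is handed in (no verdict came back): all three modules were tested for over 3 s with the lever down, and by my last camera check they lie flat in the tray with the handle off and the lever up.

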